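# Lid the biscotti tub and snap its four clips

## Robot

A 6-joint arm with a two-finger parallel gripper is mounted at the origin on the work surface. World frame = base frame: x ahead of the robot, y to its left, z up, the work surface at z = 0. Lengths are in m, angles in rad, forces in N, time in s.
With the tool pointing down it reaches from about 0.35 to 0.975 m from the base axis. Payload 4.9 kg.
Tool frame: the origin (TCP) lies midway between the tips of the shut fingers; the grasp point (between the pads) lies 19 mm behind it; z points along the fingers, y is the direction in which the jaws open and shut (so a half turn about z gives the same grasp; the last joint's range is limited). The gripper opens to 85 mm and grips with 20 to 120 N. Pads are 22 mm wide; open, the fingers measure 114 mm over their backs; the gripper's body (76 mm by 85 mm) begins 54 mm behind the grasp point. The pads swing forward as they close: fully open they stand 13 mm farther back than shut.
Start: joints at [-1.261, 0.053, 1.613, -0, 1.476, -0.119], TCP at [0.26, -0.568, 0.231] pointing down, gripper open.
Joint ranges: [-3.01, 3.01], [-1.01, 2.22], [0.06, 2.58], [-1.02, 4.17], [0.09, 2.62], [-3.14, 3.14]. Speed limits (rad/s): [2.57, 2.57, 3.14, 3.14, 3.14, 3.14].

## Interface

Orientations are given as a unit quaternion [w, x, y, z].
In Python, from plant import state, grab_frame, camera_info, job_done, cut_out gives the robot as it stands.
- The arm moves only by the tool step_arm, never from a script. Its argument "moves" is a list of rows, each a list of 7 numbers: the shift along the tool's x, y, z in m, then the turn, a rotation vector about the tool's x, y, z in rad, then the finger opening in m, from 0 to 0.0854. A call has 1 to 8 rows; each row shifts and turns the commanded pose from where the row before left it, along the tool's axes as they then stand; what a row does not reach is not made up. A row lasts 1/10 s, in which the tool goes at most 50 mm and 8.59 degrees, less where a joint would pass 70% of its speed; a pose out of reach is approached as far as the arm can. A call is refused whole if a number of a shift passes 0.05 or a number of a turn 0.15, either way. A call with a gripper value outside its range is refused whole. The fingers move at their own pace and stop on an object; the grip force is fixed at half the most. Time passes only in rows, so rows that do not move let the fingers close. It gives the time, the measured TCP pose, the force and the opening at its end, in the units of the state.
- state(): the state, without advancing time (a new reading comes with each control period).
- grab_frame(name): name is "scene" or "top" or "wrist"; returns (picture, depth): 384x512x3 uint8, red, green, blue; 384x512 float32, m along the optical axis (not along the pixel's ray), 0 where there is no reading.
- camera_info(name): a dict with "intrinsics" (3x3 intrinsics, pixels), "world_from_camera" (4x4, takes a point from camera to world coordinates). Camera axes: x right, y down, z forward; pixel columns grow to the right and rows downward; lengths in m; the calibration is good to about 2 mm. A picture is of the moment at which its call begins: read the wrist's pose just before it. camera_info takes no time and is no camera call; for the wrist camera it gives the pose at the moment of the call.
- job_done(): hands the job in, once; it reports no verdict.
Trained networks look in the newest picture that a camera, given by its name, has taken for a name from the list of things; names that differ only in an ending like _2 or _b are one class to them, and where a whole thing is asked for, a point or a joint stands for the part that bears it (a point fixed in the world has none). Each returns a list of dicts, best first, with "conf" (0 to 1); they miss things now and then, are a little off and sometimes report something else, mostly with a low value. They report only what shows in the picture. A call takes as long as a camera call. They do not tell look-alikes from the thing itself.
- cut_out(camera, query): "mask" (384x512 bool, what is visible of it) and "point" ([column, row] in pixels, amid what is visible of it).
The state is a dict: "time": time; "joint_pos": joint angles; "joint_vel": joint speeds; "joint_efforts": joint torques, N m; "tool_pos": TCP position; "tool_rot": TCP orientation; "contact_force": force on the tool from outside, world axes, zero at the start; "ft_torque": the same for the moment, N m; "gripper_width": opening from 0.0 (shut) to 1.0 (fully open).
Only numpy, scipy, OpenCV 4.12 (cv2) and the standard library are available. Lean on these libraries where they do the work, as an engineer would, in place of code of your own. Each camera call takes 0.05 s, during which the arm holds its last target.

## Task

Close the tub of biscotti: set its lid squarely on it and press it home, then fold the four clip flaps down round the rim one by one until each has snapped fully shut. Push the flaps firmly but gently, feeling for the snap, so that none is strained, and leave everything else on the bench where it is.

Things in the scene. Friction and masses are not known exactly. Their poses are not given: they have to be found in the camera images.
- tub: Clear plastic biscuit tub, full and heavy on a non-slip mat: it does not move. Rim 114 mm (x) by 154 mm (y), 90 mm tall, open top. Origin: centre of its underside; z up. The rim is a band 9 mm high; under it on each side runs a rounded springy bead (middle 12 mm below the rim's top, outer face 2 mm farther out than the band). Wall below set back 9 mm.
- tub_mouth (a point): Centre of the tub's mouth in the plane of the top of the rim, 90 mm above the counter; axes as the tub's. The mouth is 93 mm (x) by 133 mm (y) inside.
- lid_grip (a point): Centre, half-way up, of the grip bar in the middle of the loose white lid: bar 14 mm wide (lid's x), 70 mm long (lid's y), 22 mm tall, on the lid's top face. Lid plate 120 mm (x) by 160 mm (y), 4 mm thick, about 0.24 kg in all. Lying on the counter this point is 25 mm up; home on the tub, 15 mm above the rim's top. The lid fits either way round.
- lid_rim (a point): Centre of the lid in the plane of the underside of its plate, 15 mm below lid_grip, same axes; on the counter 10 mm up. Lid home: this point meets tub_mouth. Below the plate a 10 mm deep skirt, narrowed 3 mm at its foot, enters the mouth with 0.5 mm of play a side, so it may catch and need pressing down.
- clip_a (a joint): Fold angle (rad) of the teal flap on a long side (the lid's +x side), 64 mm wide, 3 mm thick: 0 = level, below 0 tilted up, grows folding down; stays where left. From 1.25 its hook rides on the tub's bead and springs back to there; pushed inward near its free edge it takes 6 to 11 N to pass dead centre near 1.5, snaps and stays at 1.50 to 1.65, hard on the rim. Shuts only with the lid home.
- clip_a_edge (a point): Middle of the free edge of that flap, on its outer face (up when level, outward when folded), 33.5 mm from the hinge line, which lies 60 mm out from the lid's centre along +x and 2 mm above lid_rim. Its x axis runs from hinge to free edge, its z axis out of the outer face.
- clip_b (a joint): Fold angle (rad) of the teal flap on a short side (the lid's +y side), 50 mm wide, 3 mm thick: 0 = level, below 0 tilted up, grows folding down; stays where left. From 1.25 its hook rides on the tub's bead and springs back to there; pushed inward near its free edge it takes 6 to 11 N to pass dead centre near 1.5, snaps and stays at 1.50 to 1.65, hard on the rim. Shuts only with the lid home.
- clip_b_edge (a point): Middle of the free edge of that flap, on its outer face (up when level, outward when folded), 33.5 mm from the hinge line, which lies 80 mm out along +y and 2 mm above lid_rim. Its x axis runs from hinge to free edge, its z axis out of the outer face.
- clip_c (a joint): Fold angle (rad) of the teal flap on the other long side (the lid's -x side), 64 mm wide, 3 mm thick: 0 = level, below 0 tilted up, grows folding down; stays where left. From 1.25 its hook rides on the tub's bead and springs back to there; pushed inward near its free edge it takes 6 to 11 N to pass dead centre near 1.5, snaps and stays at 1.50 to 1.65, hard on the rim. Shuts only with the lid home.
- clip_c_edge (a point): Middle of the free edge of that flap, on its outer face (up when level, outward when folded), 33.5 mm from the hinge line, which lies 60 mm out along -x and 2 mm above lid_rim. Its x axis runs from hinge to free edge, its z axis out of the outer face.
- clip_d (a joint): Fold angle (rad) of the teal flap on the other short side (the lid's -y side), 50 mm wide, 3 mm thick: 0 = level, below 0 tilted up, grows folding down; stays where left. From 1.25 its hook rides on the tub's bead and springs back to there; pushed inward near its free edge it takes 6 to 11 N to pass dead centre near 1.5, snaps and stays at 1.50 to 1.65, hard on the rim. Shuts only with the lid home.
- clip_d_edge (a point): Middle of the free edge of that flap, on its outer face (up when level, outward when folded), 33.5 mm from the hinge line, which lies 80 mm out along -y and 2 mm above lid_rim. Its x axis runs from hinge to free edge, its z axis out of the outer face.
- loaf_a: Bystander: round loaf, 120 mm across, 62 mm tall. Origin: centre of its underside.
- loaf_b: Bystander: round loaf, 112 mm across, 60 mm tall. Origin: centre of its underside.
- scraper: Bystander: bench scraper with wooden back, 111 by 150 mm, 14 mm thick, lying flat. Origin: centre of its underside.
- brush: Bystander: pastry brush, 200 mm long, lying. Origin: centre of its underside.
- jar: Bystander: glass jar with steel cap, 84 mm across, 125 mm tall. Origin: centre of its underside.
- timer: Bystander: white kitchen timer, 30 by 75 by 50 mm. Origin: centre of its underside.
- bowl: Bystander: small steel bowl, 136 mm across, 55 mm tall. Origin: centre of its underside.
Mind the look-alikes: they are no part of the job. What is shaped like the part that bears lid_grip but green or purple is not meant.

How it is judged:
On the way:
1. the lid lies home on the tub, before any flap is folded down past half way (horizontal distance between lid_rim and tub_mouth below 0.004 m and z of lid_rim in the frame of tub_mouth between -0.002 and 0.002 m and angle between lid_rim's own z axis and vertical below 0.03 rad and value of joint each of clip_a, clip_b, clip_c, clip_d below 1.2 rad), for 0.2 s.
At the end, for the whole second after the job is handed in: The lid lies home on the tub (centred within 4 mm, level within 0.03 rad, underside of its plate within 2 mm of the rim) and all four flaps are snapped shut (each fold angle above 1.48 rad), at rest (horizontal distance between lid_rim and tub_mouth below 0.004 m and z of lid_rim in the frame of tub_mouth between -0.002 and 0.002 m and angle between lid_rim's own z axis and vertical below 0.03 rad and value of joint each of clip_a, clip_b, clip_c, clip_d above 1.48 rad and velocity of joint each of clip_a, clip_b, clip_c, clip_d below 0.1 rad/s); the robot touches nothing.
It fails at once if a clip flap was pushed with more than 20 N (contact force between any of the arm, the fingers and clip_a above 20 N or contact force between any of the arm, the fingers and clip_b above 20 N or contact force between any of the arm, the fingers and clip_c above 20 N or contact force between any of the arm, the fingers and clip_d above 20 N).
It fails at once if the arm pushed on the tub with more than 20 N (contact force between any of the arm, the fingers and tub above 20 N).
It fails at once if a bystander was moved more than 20 mm (distance of any of loaf_a, loaf_b, scraper, brush, jar, timer, bowl from where it was at the start of the episode above 0.02 m).
It also fails if it takes over 67 s, if anything falls off the work surface, if the arm or the gripper's body presses on something with over 40 N, if the wrist force passes 120 N, or if a joint passes its speed limit or range.

## Working session

There is one attempt and no reset: what is moved stays moved. The work goes in short steps, Python scripts to look and compute and a tool call to move; the robot and the scene stay as the last step left them, time stands still between calls to the robot, and variables do not carry over. Pictures are saved under pics/ and viewed, and the job is handed in when it is done.

Besides the shell and the picture viewer there is one more tool, called after "Request:" as name(argument=value, ...) on one line, values as JSON. step_arm: Moves the arm, as the interface text tells. Its arguments: {"type":"object","properties":{"moves":{"type":"array"}},"required":["moves"]}

```bash
ls -la; mkdir -p pics
python3 - <<'E'
from plant import state, grab_frame, camera_info
import cv2
s=state(); print(s)
for n in ("scene","top"):
    p,d=grab_frame(n); cv2.imwrite(f"pics/{n}0.png",p[:,:,::-1]); 
    import numpy as np; np.savez(f"{n}0.npz",p=p,d=d)
    print(n,camera_info(n))
E
```

```text
total 12
drwxr-xr-x  3 agent agent 4096 Dec  6 18:56 .
drwxr-xr-x 23 root  root  4096 Dec  6 18:56 ..
drwxr-xr-x  2 agent agent 4096 Dec  6 18:56 pics
{'time': 0.0, 'joint_pos': array([-1.26100746e+00,  5.33261662e-02,  1.61430492e+00,  1.82088099e-05,
        1.47601960e+00, -1.18985119e-01]), 'joint_vel': array([-1.78119938e-05,  1.81804247e-03, -4.13543062e-04, -1.06511901e-03,
       -1.59587934e-03,  5.78164629e-04]), 'joint_efforts': array([ 8.39966342e-04, -3.93686163e+01, -3.70172381e+01,  8.15134081e-05,
        7.07957981e-03, -1.96600087e-05]), 'tool_pos': array([ 0.25966688, -0.56780989,  0.23007553]), 'tool_rot': array([-1.02520408e-03,  9.77106662e-01,  2.12747533e-01, -8.90001540e-05]), 'contact_force': array([-1.12633259,  0.61230435, -0.45444461]), 'ft_torque': array([-0.01146759, -0.04837307, -0.03971305]), 'gripper_width': 1.0015563777116236}
scene {'intrinsics': array([[412.79741717,   0.        , 259.07375095],
       [  0.        , 412.79741717, 196.79827572],
       [  0.        ,   0.        ,   1.        ]]), 'world_from_camera': array([[ 0.88350917,  0.28255695, -0.37359486,  1.01737955],
       [ 0.46801348, -0.56546537,  0.67912613, -0.95569762],
       [-0.01936315, -0.77486159, -0.6318343 ,  0.98238111],
       [ 0.        ,  0.        ,  0.        ,  1.        ]])}
top {'intrinsics': array([[410.20373384,   0.        , 260.1497038 ],
       [  0.        , 410.20373384, 194.68975955],
       [  0.        ,   0.        ,   1.        ]]), 'world_from_camera': array([[-0.02649002, -0.98940014,  0.14277833,  0.36826883],
       [-0.99955983,  0.02812465,  0.00944244, -0.01097389],
       [-0.01335794, -0.14246535, -0.98970965,  1.14547662],
       [ 0.        ,  0.        ,  0.        ,  1.        ]])}
```

View pics/scene0.png

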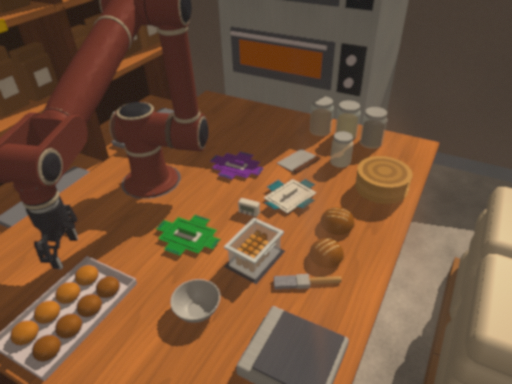

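View pics/top0.png

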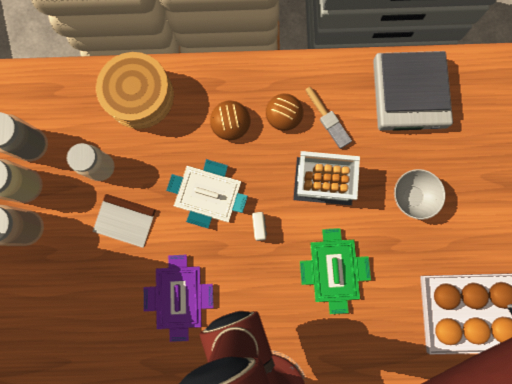

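```bash
cat > h.py <<'E'
import numpy as np, cv2
from plant import *
def cloud(n,d,ci=None):
    ci=ci or camera_info(n); K=ci["intrinsics"];T=ci["world_from_camera"]
    v,u=np.mgrid[:d.shape[0],:d.shape[1]]
    P=np.stack([(u-K[0,2])/K[0,0]*d,(v-K[1,2])/K[1,1]*d,d],-1)
    return P@T[:3,:3].T+T[:3,3]
E
python3 - <<'E'
from h import *
ims={}
for n in ("top",):
    p,d=grab_frame(n); W=cloud(n,d)
    np.savez("top1.npz",p=p,d=d,W=W)
    vis=p.copy()
    for q in ["tub","lid_grip","lid_rim","clip_a","jar","timer","loaf_a","bowl","brush","scraper"]:
        for r in cut_out(n,q)[:4]:
            m=r["mask"]&(d>0)
            u,v=r["point"]
            w=W[m]
            print(q,round(r["conf"],2),r["point"],m.sum(),np.round(np.median(w,0),3),np.round(np.percentile(w[:,2],[5,95]),3), np.round(np.percentile(w,1,0)[:2],3),np.round(np.percentile(w,99,0)[:2],3))
print(state()["time"])
c=p[110:260,150:400]; cv2.imwrite("pics/crop1.png",cv2.resize(c,None,fx=3,fy=3,interpolation=cv2.INTER_CUBIC)[:,:,::-1])
E
```

```text
tub 0.94 [324.5, 178.2] 3046 [ 0.567 -0.179  0.066] [0.    0.092] [ 0.505 -0.258] [ 0.633 -0.1  ]
lid_grip 0.79 [207.3, 191.5] 3493 [0.539 0.147 0.016] [0.01  0.027] [0.453 0.043] [0.625 0.251]
lid_grip 0.72 [331.7, 271.3] 3674 [ 0.318 -0.195  0.016] [0.012 0.021] [ 0.212 -0.286] [ 0.428 -0.108]
lid_grip 0.63 [180.3, 293.3] 3694 [0.258 0.227 0.015] [0.011 0.021] [0.153 0.14 ] [0.366 0.317]
lid_rim 0.74 [335.7, 271.6] 3636 [ 0.319 -0.195  0.016] [0.012 0.021] [ 0.212 -0.285] [ 0.428 -0.108]
lid_rim 0.7 [204.4, 196.9] 3310 [0.538 0.148 0.016] [0.011 0.027] [0.454 0.047] [0.621 0.25 ]
lid_rim 0.57 [181.3, 298.3] 3735 [0.259 0.226 0.015] [0.011 0.021] [0.154 0.139] [0.366 0.317]
clip_a 0.89 [307.4, 270.4] 322 [ 0.317 -0.122  0.016] [0.012 0.019] [ 0.287 -0.14 ] [ 0.349 -0.103]
clip_a 0.87 [199.7, 222.2] 289 [0.468 0.17  0.018] [0.013 0.023] [0.447 0.139] [0.491 0.203]
clip_a 0.84 [363.6, 269.9] 302 [ 0.323 -0.273  0.016] [0.012 0.019] [ 0.292 -0.291] [ 0.355 -0.256]
clip_a 0.76 [332.3, 234.0] 235 [ 0.416 -0.193  0.016] [0.012 0.019] [ 0.398 -0.217] [ 0.433 -0.169]
jar 0.88 [91.2, 160.7] 
[... 228 characters left out ...]
 -0.013] [0.48  0.021]
loaf_a 0.93 [283.9, 110.8] 1078 [ 0.756 -0.073  0.049] [0.027 0.06 ] [ 0.716 -0.123] [ 0.81  -0.025]
loaf_a 0.59 [231.5, 119.9] 1255 [0.738 0.076 0.05 ] [0.026 0.061] [0.692 0.025] [0.806 0.132]
bowl 0.7 [418.8, 194.5] 1911 [ 0.522 -0.44   0.024] [0.005 0.055] [ 0.454 -0.489] [ 0.579 -0.365]
bowl 0.66 [175.2, 182.8] 221 [0.572 0.238 0.016] [0.009 0.019] [0.546 0.218] [0.602 0.258]
brush 0.67 [330.9, 122.6] 782 [ 0.734 -0.207  0.018] [0.005 0.023] [ 0.664 -0.253] [ 0.838 -0.143]
scraper 0.64 [123.3, 219.8] 2141 [0.472 0.382 0.006] [0.    0.016] [0.405 0.302] [0.538 0.46 ]
scraper 0.24 [208.8, 192.4] 3390 [0.539 0.147 0.016] [0.011 0.027] [0.454 0.045] [0.625 0.251]
0.65
```

View pics/crop1.png

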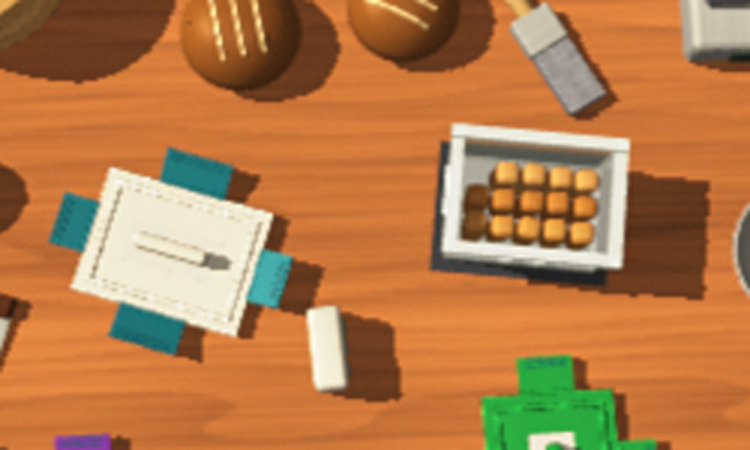

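```bash
cat >> h.py <<'E'
def rect(W,m):
    pts=(W[m][:,:2]*1000).astype(np.float32)
    (c,s,a)=cv2.minAreaRect(pts); return np.array(c)/1000,s,a
def clean(m,k=3):
    n,l,st,_=cv2.connectedComponentsWithStats(m.astype(np.uint8),connectivity=4)
    if n<2: return m
    return l==1+np.argmax(st[1:,4])
E
python3 - <<'E'
from h import *
z=np.load("top1.npz"); p,d,W=z["p"],z["d"],z["W"]
hsv=cv2.cvtColor(p,cv2.COLOR_RGB2HSV).astype(int)
box=np.zeros(d.shape,bool); box[150:240,150:255]=1
wh=box&(hsv[...,1]<70)&(hsv[...,2]>120)&(W[...,2]>0.008)
print("plate",rect(W,clean(wh)),np.median(W[clean(wh)],0))
bar=box&(W[...,2]>0.025)&(hsv[...,1]<80); bar[:, 245:]=0
bar=clean(bar);print("bar",rect(W,bar),bar.sum(),W[bar].mean(0),W[bar][:,2].max())
teal=box&(hsv[...,0]>80)&(hsv[...,0]<105)&(hsv[...,1]>120)
n,l,st,c=cv2.connectedComponentsWithStats(teal.astype(np.uint8))
for i in range(1,n):
    if st[i,4]>60:
        w=W[l==i]; print("teal",c[i],st[i,4],w.mean(0).round(4),rect(W,l==i)); 
        A=np.c_[w[:,:2]-w[:,:2].mean(0),np.ones(len(w))]; print(np.linalg.lstsq(A,w[:,2],rcond=None)[0].round(3))
box[:]=0; box[140:215,285:370]=1
rim=box&(W[...,2]>0.083)&(W[...,2]<0.098); rim=clean(rim)
print("rim",rect(W,rim),rim.sum(),W[rim].mean(0))
E
```

```text
plate (array([0.50736145, 0.08884116]), (310.21728515625, 144.92919921875), 60.705142974853516) [0.53830321 0.14718403 0.01507083]
bar (array([0.5398656 , 0.14601721]), (67.66378784179688, 14.292686462402344), 71.64096069335938) 133 [0.53928181 0.14553824 0.03542888] 0.04063695194863559
teal [215.0173913  167.64782609] 230 [0.6088 0.1232 0.0298] (array([0.51012872, 0.0541522 ]), (307.3690490722656, 54.6520881652832), 34.74141311645508)
[-4.077  0.282  0.03 ]
teal [174.22857143 183.74285714] 175 [0.5679 0.2381 0.0222] (array([0.48417126, 0.11538631]), (339.26318359375, 50.015350341796875), 55.85810470581055)
[-1.474 -2.781  0.022]
teal [239.40350877 202.49122807] 171 [0.5102 0.0576 0.022 ] (array([0.51033649, 0.0577928 ]), (29.053638458251953, 48.045005798339844), 71.66724395751953)
[-0.144 -0.429  0.022]
teal [198.70886076 219.24472574] 237 [0.4673 0.171  0.0186] (array([0.46750211, 0.17130002]), (60.71078109741211, 29.972896575927734), 71.38190460205078)
[-0.206  0.061  0.019]
rim (array([ 0.5678208 , -0.18128064]), (154.4354248046875, 116.7196273803711), 83.0053939819336) 842 [ 0.56848876 -0.18211725  0.08992796]
```

I weighed three candidates in the top view: the white lid with teal flaps at (207,192), the green look-alike at (334,271) and the purple look-alike at (180,295). The close crop confirms the white one with teal flaps. Its bar is centred near (0.540, 0.146) m, with its long axis at about 71.6°. The tub's rim is centred near (0.568, -0.181) m, with its long axis at 83°.

Request:
step_arm(moves=[[0.0345,-0.0333,0,0,0,0,0.05],[0.0345,-0.0333,0,0,0,0,0.05],[0.0345,-0.0333,0,0,0,0,0.05],[0.0345,-0.0333,0,0,0,0,0.05],[0.0345,-0.0333,0,0,0,0,0.05],[0.0345,-0.0333,0,0,0,0,0.05],[0.0345,-0.0333,0,0,0,0,0.05],[0.0345,-0.0333,0,0,0,0,0.05]])

```text
time: 1.45
tool_pos: [0.4005, -0.2096, 0.2316]
tool_rot: [0.0, 0.977, 0.213, 0.0]
contact_force: [1.7, -0.3, -1.0]
gripper_width: 0.584
```

Request:
step_arm(moves=[[0.0345,-0.0333,0,0,0,0,0.05],[0.0345,-0.0333,0,0,0,0,0.05],[0.0345,-0.0333,0,0,0,0,0.05],[0.0345,-0.0333,0,0,0,0,0.05],[0.0345,-0.0333,0,0,0,0,0.05],[0.0345,-0.0333,0,0,0,0,0.05],[0.0345,-0.0333,0,0,0,0,0.05],[0.0345,-0.0333,0,0,0,0,0.05]])

```text
time: 2.25
tool_pos: [0.5408, 0.1478, 0.2316]
tool_rot: [0.0, 0.977, 0.213, 0.0]
contact_force: [0.1, 0.3, 0.8]
gripper_width: 0.586
```

Request:
step_arm(moves=[[0,0,0,0,0,-0.137,0.05],[0,0,0,0,0,-0.137,0.05],[0,0,0,0,0,-0.137,0.05],[0,0,0,0,0,-0.137,0.05],[0,0,0,0,0,-0.137,0.05],[0,0,0,0,0,-0.137,0.05],[0,0,0,0,0,0,0.05]])

```text
time: 2.95
tool_pos: [0.5404, 0.1457, 0.2314]
tool_rot: [0.0, 0.811, 0.585, 0.0]
contact_force: [-0.0, 0.4, 0.0]
gripper_width: 0.588
```

```bash
cat >> h.py <<'E'
def barfit(W,p,box,zmin,zmax):
    hsv=cv2.cvtColor(p,cv2.COLOR_RGB2HSV).astype(int)
    m=clean(box&(W[...,2]>zmin)&(W[...,2]<zmax)); return rect(W,m),m
E
python3 - <<'E'
from h import *
print(camera_info("wrist"))
p,d=grab_frame("wrist"); W=cloud("wrist",d); np.savez("w1.npz",p=p,d=d,W=W)
cv2.imwrite("pics/w1.png",p[:,:,::-1])
box=(np.abs(W[...,0]-.54)<.05)&(np.abs(W[...,1]-.146)<.06)&(d>0)
r,m=barfit(W,p,box,.026,.045);print(r,m.sum(),W[m].mean(0),np.percentile(W[m][:,2],[5,50,95]))
hsv=cv2.cvtColor(p,cv2.COLOR_RGB2HSV).astype(int)
teal=(d>0)&(hsv[...,0]>80)&(hsv[...,0]<105)&(hsv[...,1]>100)
n,l,st,c=cv2.connectedComponentsWithStats(teal.astype(np.uint8))
for i in range(1,n):
    if st[i,4]>150:
        mm=cv2.erode((l==i).astype(np.uint8),np.ones((5,5)))>0
        w=W[mm]; print("teal",c[i],st[i,4],w.mean(0).round(4),rect(W,l==i),np.percentile(w[:,2],[3,97]))
        A=np.c_[w[:,:2]-w[:,:2].mean(0),np.ones(len(w))]; k=np.linalg.lstsq(A,w[:,2],rcond=None)[0];a=np.deg2rad(71.6);print(k@[-np.sin(a),np.cos(a),0],k@[np.cos(a),np.sin(a),0])
E
```

```text
{'intrinsics': array([[267.90073605,   0.        , 256.202901  ],
       [  0.        , 267.90073605, 188.47798796],
       [  0.        ,   0.        ,   1.        ]]), 'world_from_camera': array([[ 0.94915024, -0.29807555, -0.10131535,  0.56580792],
       [-0.31481982, -0.89709324, -0.31001967,  0.22530965],
       [ 0.00151997,  0.32615133, -0.94531635,  0.37426085],
       [ 0.        ,  0.        ,  0.        ,  1.        ]])}
(array([0.54069452, 0.14865343]), (68.40914916992188, 13.075838088989258), 71.73587036132812) 549 [0.54153774 0.15017828 0.03584605] [0.03331428 0.03610304 0.03744025]
teal [255.42629108  83.43755869] 1065 [0.5704 0.2396 0.0161] (array([0.57008154, 0.23925449]), (31.546178817749023, 47.433074951171875), 71.6045913696289) [0.01442698 0.01776625]
-0.007570044805041248 0.030216879557644283
teal [200.22648402 159.09223744] 1095 [0.4686 0.1717 0.0184] (array([0.46882401, 0.17134674]), (63.00124740600586, 31.581588745117188), 71.48961639404297) [0.01567646 0.02119818]
0.18011737487124715 0.0007687411115645817
teal [311.82632541 158.86014625] 1094 [0.612  0.1244 0.0206] (array([0.61151361, 0.12440158]), (63.07770919799805, 30.465272903442383), 71.72161865234375) [0.01634032 0.02475208]
-0.3265051857376417 0.006995678504517972
teal [256.07734807 223.52209945] 724 [0.5103 0.0581 0.0221] (array([0.5111524, 0.058308 ]), (28.853992462158203, 48.206520080566406), 71.7667465209961) [0.01683822 0.02710161]
-0.004172564693742169 -0.43221690622475084
```

View pics/w1.png

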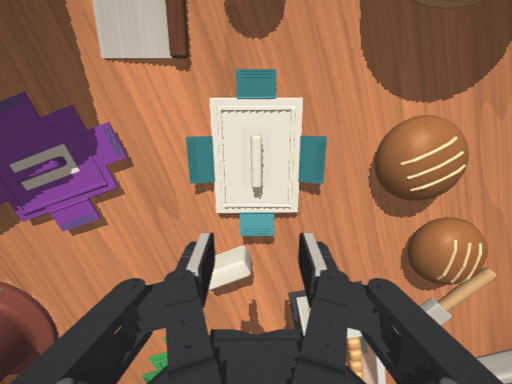

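The wrist view shows the white lid with its bar at (257,165), and all four teal flaps level or slightly tilted up. The angles read about 0, -0.18, -0.32 and -0.41. I'm descending onto the bar.

Request:
step_arm(moves=[[0.001,0,0.045,0,0,0,0.05],[0.001,0,0.045,0,0,0,0.05],[0,0,0.045,0,0,0,0.05],[0,0,0.045,0,0,0,0.05],[0,0,0.02,0,0,0,0.05],[0,0,0.009,0,0,0,0.05],[0,0,0.004,0,0,0,0.05]])

```text
time: 3.7
tool_pos: [0.5408, 0.1475, 0.0178]
tool_rot: [-0.0, 0.811, 0.585, -0.0]
contact_force: [0.7, -0.4, 0.7]
gripper_width: 0.585
```

Request:
step_arm(moves=[[0,0,0,0,0,0,0.0],[0,0,0,0,0,0,0.0],[0,0,0,0,0,0,0.0],[0,0,0,0,0,0,0.0],[0,0,0,0,0,0,0.0]])

```text
time: 4.2
tool_pos: [0.5426, 0.1478, 0.0204]
tool_rot: [0.001, 0.811, 0.585, 0.002]
contact_force: [-0.7, -0.1, 6.8]
gripper_width: 0.144
```

Request:
step_arm(moves=[[0,0,-0.02,0,0,0,0.0],[0,0,-0.04,0,0,0,0.0],[0,0,-0.04,0,0,0,0.0],[0,0,-0.03,0,0,0,0.0],[0,0,0,0,0,0,0]])

```text
time: 4.7
tool_pos: [0.5442, 0.148, 0.1541]
tool_rot: [0.002, 0.811, 0.585, 0.005]
contact_force: [0.4, -0.4, -2.4]
gripper_width: 0.147
```

Request:
step_arm(moves=[[-0.038,0.016,0,0,0,0,0.0],[-0.038,0.016,0,0,0,0,0.0],[-0.038,0.016,0,0,0,0,0.0],[-0.038,0.016,0,0,0,0,0.0],[-0.038,0.016,0,0,0,0,0.0],[-0.038,0.016,0,0,0,0,0.0],[-0.038,0.016,0,0,0,0,0.0],[-0.038,0.016,0,0,0,0,0.0]])

```text
time: 5.5
tool_pos: [0.5655, -0.1824, 0.1457]
tool_rot: [-0.001, 0.811, 0.585, -0.001]
contact_force: [1.2, 0.5, -3.2]
gripper_width: 0.142
```

Request:
step_arm(moves=[[0,0,0,0,0,-0.1,0.0],[0,0,0,0,0,-0.099,0.0],[0,0,0,0,0,0,0.0],[0,0,0,0,0,0,0.0]])

```text
time: 5.9
tool_pos: [0.566, -0.1808, 0.1465]
tool_rot: [-0.001, 0.749, 0.662, -0.001]
contact_force: [-0.3, -0.9, -2.3]
gripper_width: 0.144
```

Run:
```python
from h import *
p,d=grab_frame("top"); W=cloud("top",d); np.savez("t2.npz",p=p,d=d,W=W)
p2,d2=grab_frame("scene"); W2=cloud("scene",d2); np.savez("s2.npz",p=p2,d=d2,W=W2)
p3,d3=grab_frame("wrist");W3=cloud("wrist",d3); np.savez("w2.npz",p=p3,d=d3,W=W3)
a=cv2.resize(p[100:260,240:420],None,fx=2.2,fy=2.2); b=cv2.resize(p2[150:320,170:360],None,fx=2.1,fy=2.1)
h=min(len(a),len(b)); cv2.imwrite("pics/c2.png",np.hstack([a[:h],b[:h]])[:,:,::-1]); cv2.imwrite("pics/w2.png",p3[:,:,::-1])
s=state();print(s["tool_pos"],s["tool_rot"],s["gripper_width"],s["contact_force"],s["time"],s["joint_pos"])
```

```text
[ 0.56659642 -0.18079051  0.14770944] [-3.76201923e-04  7.48753918e-01  6.62847945e-01 -1.72719509e-04] 0.14782753709592442 [-0.24395843 -0.18431803 -2.20961138] 6.05 [-4.33948686e-01  4.72693222e-02  1.76139074e+00 -1.54797402e-05
  1.33376036e+00 -3.12380803e-01]
```

View pics/c2.png

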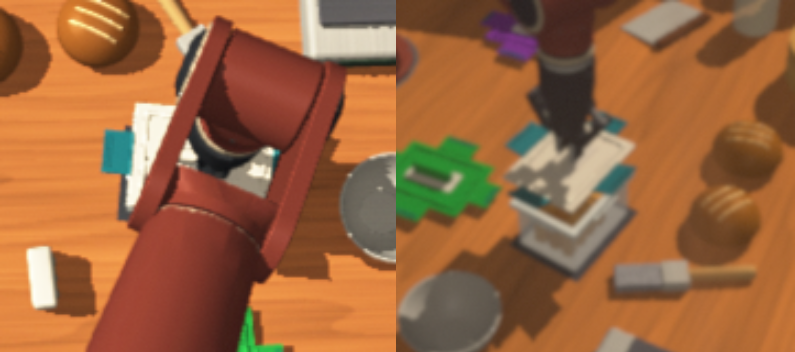

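View pics/w2.png

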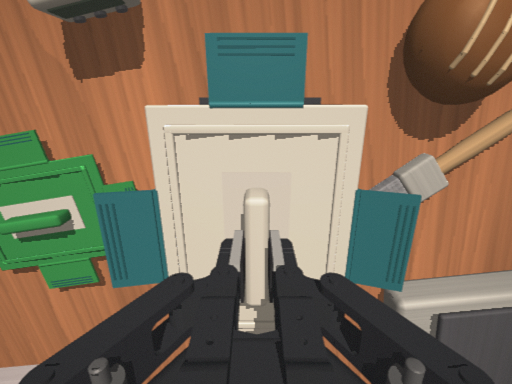

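```bash
cat >> h.py <<'E'
def proj(n,P,ci=None):
    ci=ci or camera_info(n); K=ci["intrinsics"];T=ci["world_from_camera"]
    c=(np.asarray(P)-T[:3,3])@T[:3,:3]; q=c@K.T; return q[...,:2]/q[...,2:]
def rectpts(cx,cy,yaw,lx,ly,z):
    # yaw = angle of local y axis
    ay=np.array([np.cos(yaw),np.sin(yaw)]); ax=np.array([np.sin(yaw),-np.cos(yaw)])
    return np.array([[*(np.array([cx,cy])+sx*lx/2*ax+sy*ly/2*ay),z] for sx,sy in((-1,-1),(1,-1),(1,1),(-1,1))])
E
python3 - <<'E'
from h import *
z=np.load("s2.npz"); p=z["p"]
x0,y0,f=220,190,6
c=cv2.resize(p[y0:y0+100,x0:x0+125],None,fx=f,fy=f,interpolation=cv2.INTER_CUBIC)
def dr(P,col):
    q=((proj("scene",P)-[x0,y0]+.5)*f-.5)
    cv2.polylines(c,[np.round(q*8).astype(np.int32)],True,col,1,shift=3)
yaw=np.deg2rad(83.0)
dr(rectpts(.5678,-.1813,yaw,.114,.154,.090),(255,0,0))
yl=2*np.arctan2(.66285,.74875); print(np.rad2deg(yl))
zt=.1477-.0040
dr(rectpts(.5666,-.1808,yl,.120,.160,zt-.0),(0,0,255))
cv2.imwrite("pics/s2o.png",c[:,:,::-1])
# wrist plate fit in tool frame
z=np.load("w2.npz"); p=z["p"]; d=z["d"];W=z["W"]
s=state(); from scipy.spatial.transform import Rotation as R
q=s["tool_rot"]; Rt=R.from_quat([q[1],q[2],q[3],q[0]]).as_matrix()
T=(W-s["tool_pos"])@Rt
hsv=cv2.cvtColor(p,cv2.COLOR_RGB2HSV).astype(int)
for r in (130,150,170,210,250,280):
    row=T[r]; print(r,[ (u,row[u].round(4).tolist()) for u in (156,175,345,360)])
for u in (200,256,320): print(u,[(v,T[v,u].round(4).tolist()) for v in (108,112,118,125)])
E
```

```text
83.03535595812689
130 [(156, [0.0663, -0.0553, 0.0054]), (175, [0.0665, -0.0444, 0.0035]), (345, [0.0666, 0.0467, 0.0027]), (360, [0.0661, 0.0563, 0.0069])]
150 [(156, [0.0551, -0.0571, 0.0066]), (175, [0.0556, -0.0455, 0.0037]), (345, [0.0556, 0.0482, 0.0037]), (360, [0.0549, 0.0578, 0.0071])]
170 [(156, [0.0438, -0.058, 0.0052]), (175, [0.0445, -0.0464, 0.0027]), (345, [0.0438, 0.0499, 0.005]), (360, [0.0056, 0.1154, 0.1467])]
210 [(156, [0.0189, -0.0611, 0.0054]), (175, [0.0201, -0.0488, 0.0028]), (345, [0.0184, 0.053, 0.0063]), (360, [0.0193, 0.0613, 0.0044])]
250 [(156, [-0.0074, -0.0635, 0.0032]), (175, [-0.009, -0.0525, 0.0057]), (345, [-0.0092, 0.0559, 0.0059]), (360, [-0.0076, 0.0643, 0.0033])]
280 [(156, [-0.0302, -0.0664, 0.0035]), (175, [0.0129, -0.034, -0.0518]), (345, [0.0112, 0.0362, -0.0497]), (360, [-0.0292, 0.0666, 0.0022])]
200 [(108, [0.0777, -0.0308, 0.0067]), (112, [0.0756, -0.0309, 0.0063]), (118, [0.0725, -0.0312, 0.0065]), (125, [0.069, -0.031, 0.0042])]
256 [(108, [0.0777, -0.0009, 0.0069]), (112, [0.0757, -0.0009, 0.0055]), (118, [0.0725, -0.0009, 0.0068]), (125, [0.0691, -0.0009, 0.0036])]
320 [(108, [0.0777, 0.0333, 0.0066]), (112, [0.0757, 0.0334, 0.0061]), (118, [0.0726, 0.0335, 0.0055]), (125, [0.0691, 0.0332, 0.0032])]
```

View pics/s2o.png

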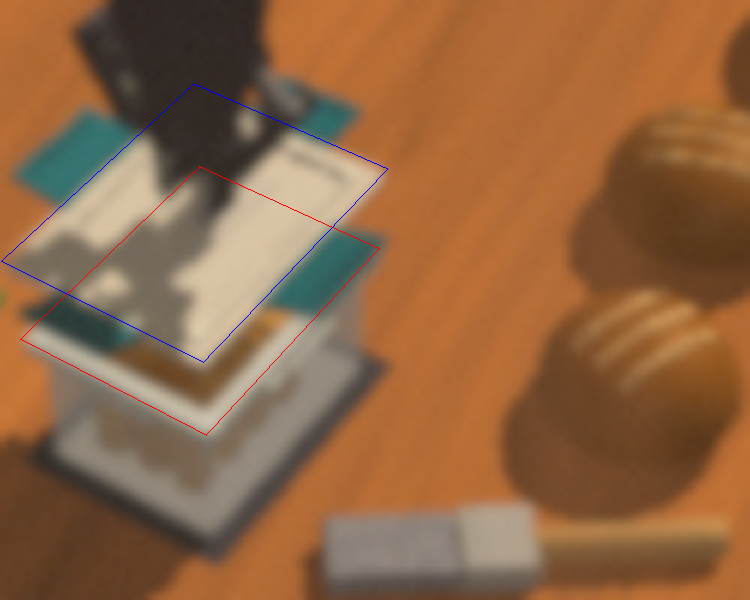

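The lid sits square in the grip, with its plate corner at (204,362) in the crop. The tub's rim matches its fitted outline, with its corner at (206,433). I'm applying a small correction and lowering.

Request:
step_arm(moves=[[0.001,0.0013,0.01,0,0,0,0.0],[0,0,0.015,0,0,0,0.0],[0,0,0.01,0,0,0,0.0],[0,0,0.002,0,0,0,0.0],[0,0,0,0,0,0,0.0]])

```text
time: 6.55
tool_pos: [0.5678, -0.1802, 0.1104]
tool_rot: [-0.001, 0.749, 0.663, -0.0]
contact_force: [0.2, -0.5, -2.6]
gripper_width: 0.142
```

Request:
step_arm(moves=[[0,0,0.002,0,0,0,0.0],[0,0,0.002,0,0,0,0.0],[0,0,0,0,0,0,0.0]])

```text
time: 6.85
tool_pos: [0.5684, -0.1805, 0.1072]
tool_rot: [0.0, 0.749, 0.663, 0.0]
contact_force: [0.0, -0.0, -2.3]
gripper_width: 0.144
```

Request:
step_arm(moves=[[0,0,0.0015,0,0,0,0.0],[0,0,0.0015,0,0,0,0.0],[0,0,0,0,0,0,0.0]])

```text
time: 7.15
tool_pos: [0.5688, -0.1806, 0.1057]
tool_rot: [0.0, 0.749, 0.663, 0.0]
contact_force: [-1.5, 1.4, 4.6]
gripper_width: 0.147
```

Request:
step_arm(moves=[[0,0,0.0015,0,0,0,0.0],[0,0,0.0015,0,0,0,0.0],[0,0,0,0,0,0,0.0]])

```text
time: 7.45
tool_pos: [0.5693, -0.1807, 0.1048]
tool_rot: [0.001, 0.749, 0.663, 0.0]
contact_force: [-3.2, 2.7, 13.5]
gripper_width: 0.142
```

Request:
step_arm(moves=[[0.001,-0.001,0,0,0,0,0.0],[0,0,0,0,0,0,0.0]])

```text
time: 7.65
tool_pos: [0.569, -0.1806, 0.1051]
tool_rot: [0.002, 0.749, 0.663, 0.0]
contact_force: [-2.3, -1.0, 12.0]
gripper_width: 0.148
```

Request:
step_arm(moves=[[0.0005,-0.001,0,0,0,0,0.0],[0,0,0,0,0,0,0.0]])

```text
time: 7.85
tool_pos: [0.5689, -0.1806, 0.1055]
tool_rot: [0.004, 0.749, 0.663, 0.001]
contact_force: [0.1, -2.8, 10.7]
gripper_width: 0.148
```

Request:
step_arm(moves=[[-0.0008,0,0.001,0,0,0,0.0],[0,0,0.0015,0,0,0,0.0],[0,0,0,0,0,0,0.0]])

```text
time: 8.15
tool_pos: [0.5693, -0.1807, 0.1046]
tool_rot: [0.003, 0.749, 0.663, 0.001]
contact_force: [-2.8, 1.4, 18.0]
gripper_width: 0.147
```

Run:
```python
from h import *
s=state(); print(s["ft_torque"],s["contact_force"],s["tool_pos"],s["tool_rot"])
p2,d2=grab_frame("scene"); 
x0,y0,f=220,190,6
c=cv2.resize(p2[y0:y0+100,x0:x0+125],None,fx=f,fy=f,interpolation=cv2.INTER_CUBIC)
cv2.imwrite("pics/s3.png",c[:,:,::-1])
```

```text
[ 0.51198517  1.23259775 -0.04295165] [-2.77306187  1.39190167 18.02368972] [ 0.56931096 -0.18070616  0.1046049 ] [0.00308475 0.74852994 0.66309235 0.00139717]
```

View pics/s3.png

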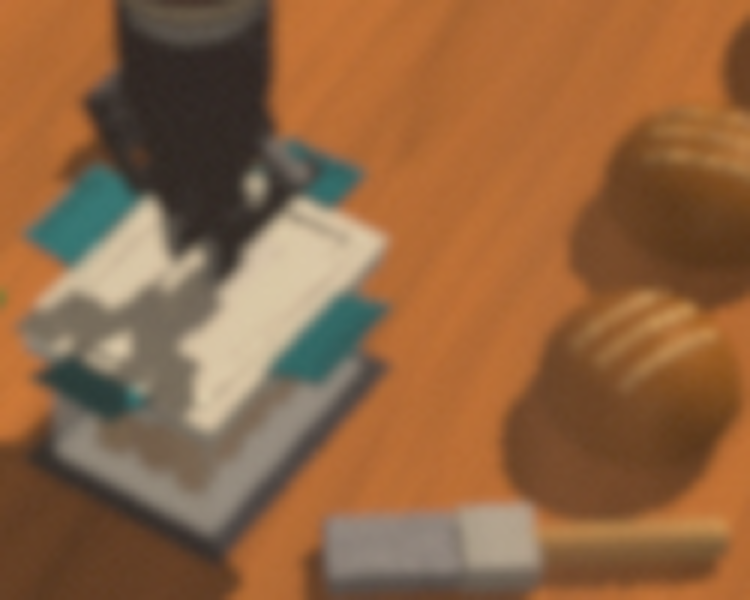

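The view shows the lid over the mouth, about 4 mm proud and roughly level. I'll work it down with small shifts, watching the forces.

Request:
step_arm(moves=[[0,-0.0015,0.001,0,0,0,0.0],[0,0,0.001,0,0,0,0.0],[0,0,0,0,0,0,0.0]])

```text
time: 8.5
tool_pos: [0.5694, -0.1807, 0.1044]
tool_rot: [0.005, 0.749, 0.663, 0.003]
contact_force: [0.5, 2.3, 21.2]
gripper_width: 0.145
```

Run:
```python
from h import *
s=state(); print(s["ft_torque"],s["contact_force"],s["tool_pos"],s["tool_rot"])
```

```text
[ 0.61929544  1.01325324 -0.09918808] [ 0.53239694  2.33902647 21.2235875 ] [ 0.56939896 -0.18073991  0.10440271] [0.00471423 0.74850608 0.66310614 0.00258119]
```

```bash
cat > lidpose.py <<'E'
from h import *
import sys
def lidplane(verbose=True,tag="s4"):
    s=state(); cx,cy=s["tool_pos"][:2]
    ay=np.array([np.cos(1.4486),np.sin(1.4486)]); ax=np.array([np.sin(1.4486),-np.cos(1.4486)])
    for n in ("scene","wrist"):
        ci=camera_info(n); p,d=grab_frame(n); W=cloud(n,d,ci); np.savez(f"{tag}{n}.npz",p=p,d=d,W=W)
        cv2.imwrite(f"pics/{tag}{n}.png",p[:,:,::-1])
        hsv=cv2.cvtColor(p,cv2.COLOR_RGB2HSV).astype(int)
        rel=W[...,:2]-[.568,-.1813]; lx=rel@ax; ly=rel@ay
        m=(d>0)&(np.abs(lx)<.056)&(np.abs(ly)<.076)&(W[...,2]>.08)&(W[...,2]<.112)&(hsv[...,1]<90)&(hsv[...,2]>60)&~((np.abs(lx)<.015)&(np.abs(ly)<.045))
        A=np.c_[lx[m],ly[m],np.ones(m.sum())]; z=W[...,2][m]
        k=np.linalg.lstsq(A,z,rcond=None)[0]
        for _ in range(5):
            r=z-A@k; g=np.abs(r)<.003; k=np.linalg.lstsq(A[g],z[g],rcond=None)[0]
        print(n,"slope x,y, z0",k.round(4),g.sum(),len(z),"lx",np.percentile(lx[m],[1,99]).round(3),"ly",np.percentile(ly[m],[1,99]).round(3))
if __name__=="__main__": lidplane(tag=sys.argv[1])
E
python3 lidpose.py s4
python3 - <<'E'
from h import *
p=cv2.imread("pics/s4scene.png")[190:290,220:345]
cv2.imwrite("pics/s4c.png",cv2.resize(p,None,fx=6,fy=6,interpolation=cv2.INTER_CUBIC))
E
```

```text
scene slope x,y, z0 [-0.0352  0.0001  0.0993] 790 946 lx [-0.055  0.055] ly [-0.076  0.073]
wrist slope x,y, z0 [-0.032   0.0015  0.099 ] 24432 25284 lx [-0.055  0.055] ly [-0.066  0.075]
```

View pics/s4wrist.png

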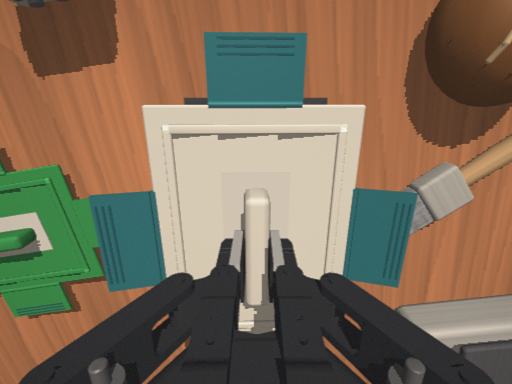

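Both cameras agree that the lid is tilted about 0.033 rad, with its +x side lower and its -x side riding on the rim. I'll counter-rotate and centre it.

Request:
step_arm(moves=[[0,0.001,-0.002,0,0,0,0.0],[0,0.001,0,-0.02,0,0,0.0],[0,0,0,-0.02,0,0,0.0],[0,0,0.001,0,0,0,0.0],[0,0,0.001,0,0,0,0.0],[0,0,0,0,0,0,0.0]])

```text
time: 9.2
tool_pos: [0.57, -0.1809, 0.1039]
tool_rot: [0.018, 0.748, 0.663, 0.014]
contact_force: [-4.8, 1.7, 23.0]
gripper_width: 0.139
```

```bash
python3 - <<'E'
from h import *
s=state(); print(s["ft_torque"],s["contact_force"],s["tool_pos"],s["tool_rot"])
E
python3 lidpose.py s5
```

```text
[0.63896596 1.87497474 0.03312406] [-4.84032229  1.70562317 22.95821334] [ 0.56998807 -0.18091497  0.10386509] [0.01822127 0.74815737 0.66311346 0.01445937]
scene slope x,y, z0 [-0.0365  0.0019  0.0991] 757 933 lx [-0.054  0.055] ly [-0.075  0.072]
wrist slope x,y, z0 [-0.0365  0.0017  0.0987] 24439 25320 lx [-0.055  0.055] ly [-0.066  0.075]
```

Request:
step_arm(moves=[[0,0,-0.003,0.02,0,0,0.0],[0,0.001,-0.002,0.02,0,0,0.0],[0,0.001,0,0,0,0,0.0],[0,0.001,0,0,0,0,0.0],[0,0,0,0,0,0,0.0]])

```text
time: 9.8
tool_pos: [0.57, -0.1807, 0.1036]
tool_rot: [0.001, 0.748, 0.663, -0.001]
contact_force: [-2.8, -1.7, 10.2]
gripper_width: 0.142
```

```bash
python3 - <<'E'
from h import *
s=state(); print(s["ft_torque"],s["contact_force"],s["tool_pos"],s["tool_rot"])
E
python3 lidpose.py s6
```

```text
[-0.01853844  1.14790054  0.01853665] [-2.82255716 -1.65853413 10.22103696] [ 0.57003595 -0.18073192  0.1035602 ] [ 6.01075667e-04  7.48437840e-01  6.63204394e-01 -6.08484401e-04]
scene slope x,y, z0 [-0.0467  0.0042  0.0987] 768 948 lx [-0.055  0.055] ly [-0.075  0.072]
wrist slope x,y, z0 [-0.0447  0.0014  0.0984] 24497 25326 lx [-0.055  0.055] ly [-0.066  0.075]
```

Request:
step_arm(moves=[[0,-0.001,-0.002,0,0,0,0.0],[0,-0.001,-0.001,0,0,0,0.0],[0,0,0,0,0,0,0.05],[0,0,-0.005,0,0,0,0.05],[0,0,0,0,0,0,0.05],[0,0,0,0,0,0,0.05],[0,0,-0.02,0,0,0,0.05],[0,0,-0.03,0,0,0,0.05]])

```text
time: 10.7
tool_pos: [0.5659, -0.1787, 0.1573]
tool_rot: [-0.003, 0.749, 0.663, -0.001]
contact_force: [0.6, 0.5, -0.2]
gripper_width: 0.586
```

```bash
python3 - <<'E'
from h import *
s=state(); print(s["ft_torque"],s["contact_force"],s["tool_pos"],s["tool_rot"])
E
python3 lidpose.py s7;  python3 - <<'E'
from h import *
p=cv2.imread("pics/s7scene.png")[180:290,210:345]
cv2.imwrite("pics/s7c.png",cv2.resize(p,None,fx=5.5,fy=5.5,interpolation=cv2.INTER_CUBIC))
E
```

```text
[-0.00587295  0.00315662 -0.02836744] [ 0.57335241  0.46716438 -0.19072604] [ 0.56586713 -0.17873913  0.1572945 ] [-0.00290042  0.74854925  0.66307168 -0.00124764]
scene slope x,y, z0 [-0.0636 -0.0009  0.0983] 930 1121 lx [-0.055  0.055] ly [-0.075  0.074]
wrist slope x,y, z0 [-0.056   0.0011  0.098 ] 16776 17320 lx [-0.055  0.055] ly [-0.074  0.075]
```

View pics/s7c.png

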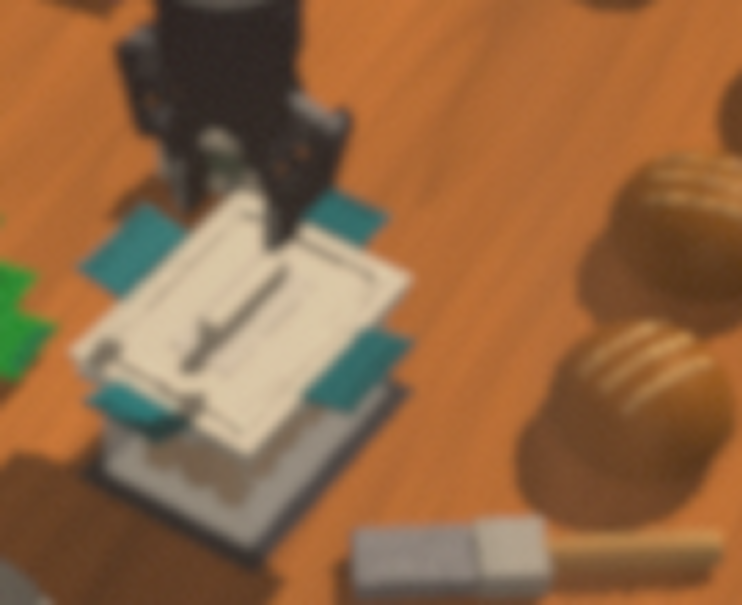

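View pics/s7wrist.png

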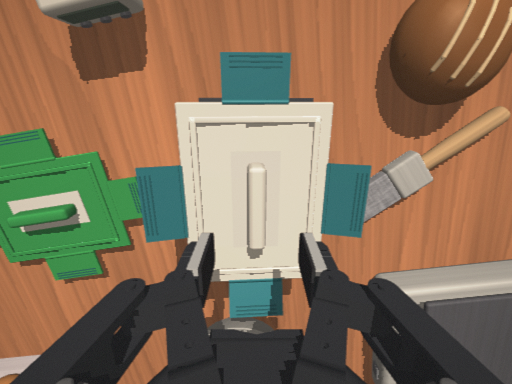

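The crop shows the +x side of the lid down and the -x side about 7 mm high, at corner (80,355). I'll press that side down with the closed fingertips.

Request:
step_arm(moves=[[-0.001,-0.02,0,0,0,0,0.0],[-0.001,-0.019,0,0,0,0,0.0],[0,0,0.015,0,0,0,0.0],[0,0,0.015,0,0,0,0.0],[0,0,0.015,0,0,0,0.0],[0,0,0.005,0,0,0,0.0],[0,0,0,0,0,0,0.0]])

```text
time: 11.5
tool_pos: [0.5281, -0.1764, 0.1075]
tool_rot: [-0.002, 0.749, 0.663, -0.001]
contact_force: [-0.2, -0.4, -1.0]
gripper_width: 0.004
```

Request:
step_arm(moves=[[0,0,0.002,0,0,0,0.0],[0,0,0.002,0,0,0,0.0],[0,0,0.002,0,0,0,0.0],[0,0,0,0,0,0,0.0]])

```text
time: 11.9
tool_pos: [0.5289, -0.1769, 0.1039]
tool_rot: [0.0, 0.749, 0.663, 0.0]
contact_force: [-0.6, 0.0, -0.0]
gripper_width: -0.002
```

Request:
step_arm(moves=[[0,0,0.002,0,0,0,0.0],[0,0,0.002,0,0,0,0.0],[0,0,0,0,0,0,0.0]])

```text
time: 12.2
tool_pos: [0.529, -0.177, 0.1001]
tool_rot: [0.0, 0.749, 0.663, 0.0]
contact_force: [-0.1, 0.1, 0.9]
gripper_width: 0.001
```

Request:
step_arm(moves=[[0,0,0.002,0,0,0,0.0],[0,0,0.002,0,0,0,0.0],[0,0,0,0,0,0,0.0]])

```text
time: 12.5
tool_pos: [0.5293, -0.1771, 0.0995]
tool_rot: [-0.0, 0.748, 0.663, -0.0]
contact_force: [-9.0, 2.3, 18.3]
gripper_width: 0.001
```

Request:
step_arm(moves=[[0,0,-0.02,0,0,0,0.0],[0,0,-0.04,0,0,0,0.0],[-0.03,-0.03,-0.04,0,0,0,0.0],[-0.04,-0.03,-0.0,0,0,0,0.0],[-0.04,-0.03,0,0,0,0,0.0],[-0.04,-0.03,0,0,0,0,0.0],[0,0,0,0,0,0,0.0]])

```text
time: 13.2
tool_pos: [0.393, -0.3111, 0.1902]
tool_rot: [0.0, 0.751, 0.66, -0.001]
contact_force: [0.6, -0.6, 0.4]
gripper_width: 0.002
```

```bash
python3 lidpose.py s8
python3 - <<'E'
from h import *
p,d=grab_frame("top"); W=cloud("top",d); np.savez("t8.npz",p=p,d=d,W=W)
cv2.imwrite("pics/t8.png",cv2.resize(p[120:240,260:400],None,fx=5,fy=5,interpolation=cv2.INTER_CUBIC)[:,:,::-1])
s=state();print(s["tool_pos"],s["time"])
E
```

```text
scene slope x,y, z0 [-0.0557  0.0002  0.0985] 976 1147 lx [-0.055  0.055] ly [-0.075  0.074]
wrist slope x,y, z0 [-0.0597 -0.0063  0.0979] 10314 10828 lx [-0.056  0.052] ly [-0.075  0.002]
[ 0.3962701  -0.30757415  0.18995226] 13.35
```

View pics/t8.png

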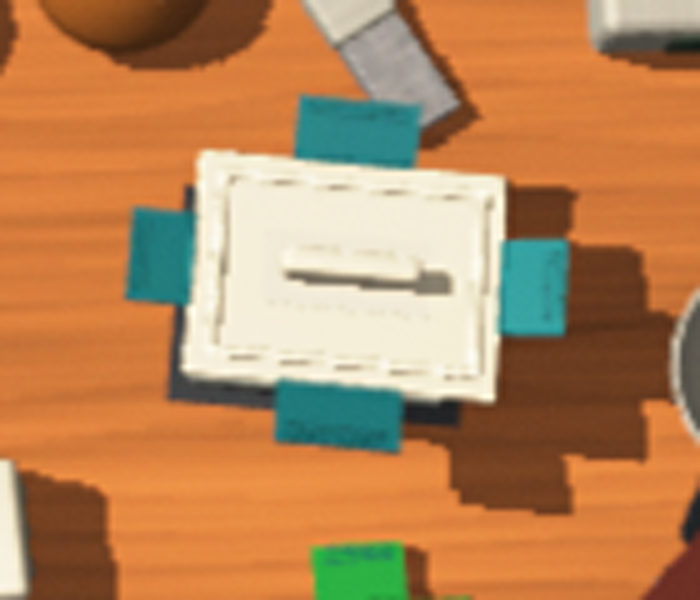

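View pics/s8wrist.png

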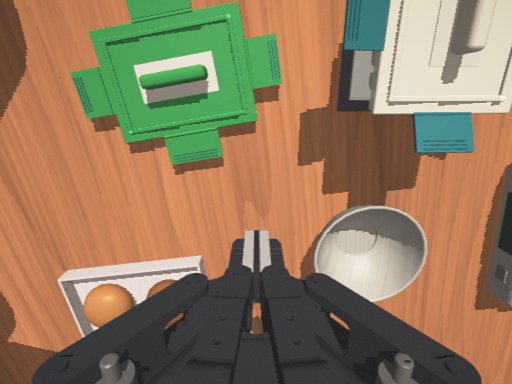

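```bash
cat >> h.py <<'E'
def rayplane(n,uv,n3,off):
    # plane z = n3[0]*x+n3[1]*y+off
    ci=camera_info(n);K=ci["intrinsics"];T=ci["world_from_camera"]
    uv=np.asarray(uv,float); r=np.c_[(uv[:,0]-K[0,2])/K[0,0],(uv[:,1]-K[1,2])/K[1,1],np.ones(len(uv))]@T[:3,:3].T
    o=T[:3,3]; t=(n3[0]*o[0]+n3[1]*o[1]+off-o[2])/(r[:,2]-n3[0]*r[:,0]-n3[1]*r[:,1]); return o+r*t[:,None]
def rectfit(P,lx,ly,x0):
    # robust fit of a known-size rectangle outline to 2D points; x0=(cx,cy,yaw of y axis)
    from scipy.optimize import least_squares
    def res(x):
        ay=np.array([np.cos(x[2]),np.sin(x[2])]);ax=np.array([ay[1],-ay[0]])
        r=P-x[:2]; a=np.abs(r@ax)-lx/2-x[3]; b=np.abs(r@ay)-ly/2-x[3]
        out=np.maximum(a,b); return np.where((a>0)&(b>0),np.hypot(a,b),out)
    s=least_squares(res,[*x0,0],loss="soft_l1",f_scale=.001,x_scale=[.01,.01,.1,.01]); return s.x,np.abs(res(s.x))
def outline(m):
    c,_=cv2.findContours(m.astype(np.uint8),cv2.RETR_EXTERNAL,cv2.CHAIN_APPROX_NONE); c=max(c,key=cv2.contourArea)[:,0,:]
    return c
E
python3 - <<'E'
from h import *
z=np.load("top1.npz"); p=z["p"];d=z["d"];W=z["W"]
z8=np.load("t8.npz"); p8=z8["p"]
big=lambda p,x0,y0,w,h:cv2.resize(p[y0:y0+h,x0:x0+w],None,fx=5,fy=5,interpolation=cv2.INTER_CUBIC)
for name,pp,zz,lx,ly,pl in (("tub",p,.09,.114,.154,None),("lid",p8,.094,.120,.160,1)):
    x0,y0,w,h=285,140,90,75
    B=big(pp,x0,y0,w,h); hsv=cv2.cvtColor(B,cv2.COLOR_RGB2HSV).astype(int)
    m=(hsv[...,1]<75)&(hsv[...,2]>(165 if name=="tub" else 150)); m=clean(m)
    if name=="lid": m=cv2.morphologyEx(m.astype(np.uint8),cv2.MORPH_OPEN,np.ones((9,9)))
    c=outline(m)
    cv2.imwrite(f"pics/m_{name}.png",np.where(m[...,None]>0,B,B//3)[:,:,::-1])
    uv=(c+.5)/5-.5+[x0,y0]
    ay=np.array([np.cos(1.4486),np.sin(1.4486)]);ax=np.array([ay[1],-ay[0]])
    if pl: g=-.058*ax; off=.0982-g@[.568,-.1813]
    else: g=np.zeros(2); off=.09
    P=rayplane("top",uv,g,off)[:,:2]
    x,r=rectfit(P,lx,ly,(.568,-.1813,1.4486)); print(name,x.round(4),np.rad2deg(x[2]),np.percentile(r,[50,80,95]).round(4))
E
```

```text
tub [ 5.6780e-01 -1.7990e-01  1.4512e+00  7.0000e-04] 83.1465604596592 [0.0004 0.0011 0.0023]
lid [ 5.6720e-01 -1.7990e-01  1.4502e+00 -2.0000e-04] 83.08763238843184 [0.0005 0.001  0.0015]
```

```bash
python3 -c "
import cv2,numpy as np
a=cv2.imread('pics/m_tub.png');b=cv2.imread('pics/m_lid.png');cv2.imwrite('pics/m.png',cv2.resize(np.hstack([a,b]),(800,333)))"
```

```text
(no output)
```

View pics/m.png

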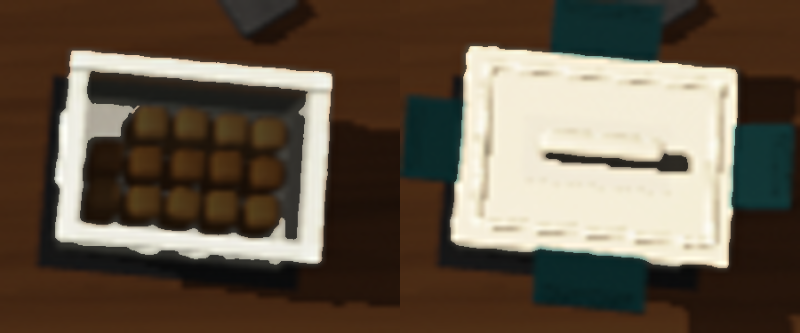

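Run:
```python
from h import *
z=np.load("top1.npz"); W=z["W"];d=z["d"];p=z["p"]
ay=np.array([np.cos(1.4512),np.sin(1.4512)]);ax=np.array([ay[1],-ay[0]])
rel=W[...,:2]-[.5678,-.1805]; lx=rel@ax*1000; ly=rel@ay*1000
ok=d>0
print("z(mm) median/max grid: rows lx -60..60 step 6, cols ly -80..80 step 10")
for a in range(-62,63,6):
    print(a,[ (int(np.median(W[m][:,2])*1000) if (m:=ok&(abs(lx-a)<3.5)&(abs(ly-b)<5)&(W[...,2]>-.02)).sum()>0 else None) for b in range(-80,81,10)])
```

```text
z(mm) median/max grid: rows lx -60..60 step 6, cols ly -80..80 step 10
-62 [0, 0, 0, 0, 1, 0, 1, 0, 1, 0, 0, 0, 0, 0, 1, 2, 0]
-56 [2, 3, 46, 5, 1, 79, 3, 79, 79, 3, 79, 79, 3, 5, 84, 2, 1]
-50 [3, 53, 29, 26, 87, 86, 5, 88, 87, 9, 90, 19, 28, 22, 31, 8, 1]
-44 [47, 89, 90, 90, 89, 90, 87, 89, 90, 89, 90, 88, 89, 87, 89, 87, 3]
-38 [90, 86, None, None, None, None, None, None, None, None, None, None, None, None, None, 88, 3]
-32 [91, 73, 4, 59, 52, 57, 43, 56, 62, 43, 63, 52, 40, 56, 31, 91, 2]
-26 [91, 69, 34, 68, 60, 68, 68, 65, 69, 53, 69, 64, 68, 68, 40, 90, 2]
-20 [91, 70, 66, 68, 65, 66, 68, 69, 69, 66, 70, 66, 66, 70, 66, 88, 2]
-14 [88, 78, None, 67, 65, 66, 66, 68, 67, 59, 68, 50, 66, 69, 36, 89, 2]
-8 [91, 76, 68, 62, 45, 59, 51, 65, 62, 43, 59, 52, 61, 58, 4, 88, 3]
-2 [89, 75, 67, 68, 59, 69, 68, 63, 70, 53, 68, 63, 67, 70, 16, 89, 2]
4 [88, 85, 66, 69, 66, 68, 67, 67, 68, 62, 69, 67, 69, 69, 60, 89, 2]
10 [88, 85, None, 68, 66, 66, 68, 69, 65, 49, 69, 63, 67, 67, 6, 89, 3]
16 [90, 75, 64, 66, 55, 63, 54, 62, 61, 41, 58, 39, None, 3, 7, 89, 1]
22 [90, 76, 67, 68, 64, 69, 67, 63, 69, 59, 69, 58, 3, 6, 7, 88, 2]
28 [None, 80, 67, 69, 65, 69, 67, 67, 68, 65, 69, 64, 3, 6, 6, 91, 2]
34 [90, 76, 66, 67, 63, 67, 65, 66, 68, 65, 67, 65, 5, 5, 6, 90, 1]
40 [92, 77, None, None, None, None, None, None, None, None, None, 7, 5, 7, 6, 89, 1]
46 [92, 71, 54, 50, 59, 53, 49, 58, 56, 48, 51, 45, 42, 43, 57, 89, 2]
52 [92, 88, 89, 89, 89, 90, 90, 88, 89, 89, 89, 88, 89, 89, 90, 89, 2]
58 [91, 90, 88, 89, 90, 90, 90, 89, 91, 91, 89, 90, 89, 89, 92, 90, 3]
```

Run:
```python
from h import *
z=np.load("top1.npz"); W=z["W"];d=z["d"];p=z["p"]
ay=np.array([np.cos(1.4512),np.sin(1.4512)]);ax=np.array([ay[1],-ay[0]])
# intersect all pixels with the plane z=.09 -> sharp colour profile across x and y
v,u=np.mgrid[135:220,280:375]
P=rayplane("top",np.c_[u.ravel(),v.ravel()],np.zeros(2),.09)
rel=P[:,:2]-[.5678,-.1805]; lx=rel@ax*1000; ly=rel@ay*1000
zz=W[v,u,2].ravel()*1000; val=p[v,u].astype(int).min(-1).ravel()
print("x profile |ly|<55")
for a in range(-70,72,2):
    m=(abs(lx-a)<1)&(abs(ly)<50); print(a,int(val[m].mean()),int(np.median(zz[m])), end=" | ")
print("\ny profile |lx|<35")
for a in range(-88,90,2):
    m=(abs(ly-a)<1)&(lx<35)&(lx>-30); print(a,int(val[m].mean()),int(np.median(zz[m])), end=" | ")
```

```text
x profile |ly|<55
-70 47 0 | -68 42 1 | -66 40 1 | -64 49 1 | -62 80 1 | -60 128 11 | -58 162 78 | -56 175 87 | -54 216 90 | -52 221 90 | -50 227 90 | -48 226 90 | -46 204 89 | -44 112 12 | -42 70 24 | -40 42 43 | -38 39 57 | -36 44 63 | -34 52 67 | -32 60 68 | -30 63 68 | -28 64 68 | -26 65 68 | -24 67 68 | -22 64 68 | -20 52 65 | -18 42 37 | -16 27 48 | -14 31 60 | -12 37 65 | -10 41 65 | -8 48 67 | -6 48 66 | -4 51 68 | -2 51 67 | 0 45 68 | 2 45 67 | 4 41 65 | 6 44 43 | 8 45 51 | 10 50 62 | 12 70 64 | 14 79 66 | 16 81 67 | 18 85 68 | 20 89 67 | 22 92 67 | 24 93 68 | 26 103 66 | 28 116 8 | 30 116 15 | 32 85 23 | 34 78 30 | 36 76 41 | 38 77 50 | 40 76 58 | 42 76 66 | 44 88 75 | 46 136 83 | 48 192 89 | 50 221 90 | 52 223 89 | 54 222 90 | 56 212 90 | 58 157 89 | 60 75 0 | 62 53 0 | 64 53 0 | 66 55 0 | 68 55 0 | 70 54 0 | 
y profile |lx|<35
-88 32 1 | -86 31 0 | -84 30 0 | -82 25 0 | -80 41 0 | -78 96 0 | -76 189 90 | -74 220 90 | -72 222 90 | -70 222 89 | -68 221 89 | -66 200 83 | -64 170 74 | -62 146 63 | -60 138 53 | -58 138 41 | -56 135 29 | -54 134 22 | -52 103 66 | -50 93 67 | -48 70 68 | -46 63 67 | -44 64 68 | -42 68 67 | -40 65 66 | -38 72 65 | -36 65 64 | -34 68 59 | -32 50 46 | -30 50 60 | -28 49 65 | -26 58 67 | -24 59 67 | -22 60 67 | -20 60 66 | -18 69 68 | -16 71 65 | -14 66 67 | -12 68 63 | -10 59 49 | -8 49 47 | -6 38 67 | -4 56 67 | -2 61 66 | 0 64 66 | 2 58 69 | 4 63 68 | 6 61 67 | 8 72 67 | 10 68 64 | 12 55 54 | 14 58 43 | 16 56 37 | 18 50 65 | 20 54 69 | 22 59 68 | 24 62 67 | 26 66 67 | 28 61 66 | 30 68 66 | 32 70 67 | 34 73 64 | 36 55 52 | 38 62 32 | 40 69 20 | 42 85 19 | 44 92 47 | 46 80 67 | 48 76 66 | 50 78 55 | 52 88 52 | 54 78 64 | 56 77 64 | 58 76 44 | 60 89 27 | 62 108 6 | 64 141 4 | 66 182 88 | 68 217 89 | 70 227 91 | 72 227 90 | 74 226 90 | 76 218 89 | 78 210 78 | 80 154 1 | 82 87 0 | 84 66 1 | 86 60 1 | 88 59 0 |
```

```bash
cat > prof.py <<'E'
from h import *
ay=np.array([np.cos(1.4512),np.sin(1.4512)]);ax=np.array([ay[1],-ay[0]])
def edges(p,g,off,xs=50,c=(.5689,-.1811),U=(275,380),V=(130,225)):
    v,u=np.mgrid[V[0]*4:V[1]*4,U[0]*4:U[1]*4]; uf=u/4;vf=v/4
    P=rayplane("top",np.c_[uf.ravel(),vf.ravel()],g,off)
    im=cv2.remap(p.min(-1),uf.astype(np.float32),vf.astype(np.float32),cv2.INTER_LINEAR).ravel().astype(float)
    rel=P[:,:2]-c; lx=rel@ax*1000; ly=rel@ay*1000
    out={}
    for nm,co,ot,rng,lim in (("+x",lx,ly,(40,75),((-70,-36),(36,70))),("-x",-lx,ly,(40,75),((-70,-36),(36,70))),("+y",ly,lx,(60,95),((-50,-30),(30,50))),("-y",-ly,lx,(60,95),((-50,-30),(30,50)))):
        for k,(a,b) in enumerate(lim):
            m=(ot>a)&(ot<b)
            bins=np.arange(rng[0],rng[1],.5); pr=np.array([im[m&(abs(co-t)<.35)].mean() for t in bins])
            hi=np.median(pr[:12]) if 0 else pr[(bins>rng[0]+10)&(bins<rng[0]+15)].mean(); lo=pr[-8:].mean(); th=(hi+lo)/2
            i=np.where(pr>th)[0].max(); t=bins[i]+.5*(pr[i]-th)/(pr[i]-pr[i+1]) if i+1<len(bins) else np.nan
            out[nm+str(k)]=round(float(t),2)
    return out
if __name__=="__main__":
    print("tub",edges(np.load("top1.npz")["p"],np.zeros(2),.09))
    g=-.058*ax; print("lid",edges(np.load("t8.npz")["p"],g,.0982-g@[.568,-.1813]))
E
python3 prof.py
```

```text
tub {'+x0': 57.1, '+x1': 57.32, '-x0': 59.23, '-x1': 59.52, '+y0': 78.87, '+y1': 78.52, '-y0': 77.23, '-y1': 77.33}
lid {'+x0': 58.68, '+x1': 58.88, '-x0': 62.62, '-x1': 62.78, '+y0': 81.56, '+y1': 81.58, '-y0': 79.41, '-y1': 79.88}
```

This explains the catch. The top camera sees the tub's -x and +y faces, and that biased my outline fit. Comparing only the clean edges (+x and -y), the lid sits 1.4 mm too far -x and 0.6 mm too far +y. I'll regrip, lift slightly, shift and re-lower.

Request:
step_arm(moves=[[0.0294,0.0309,0,0,0,0,0.05],[0.0294,0.0309,0,0,0,0,0.05],[0.0294,0.0309,0,0,0,0,0.05],[0.0294,0.0309,0,0,0,0,0.05],[0.0294,0.0309,0,0,0,0,0.05],[0,0,0,0,0,0,0.05],[0,0,0,0,0,0,0.05]])

```text
time: 14.05
tool_pos: [0.5683, -0.1781, 0.1895]
tool_rot: [-0.001, 0.747, 0.665, -0.0]
contact_force: [0.6, 0.1, -0.0]
gripper_width: 0.587
```

Request:
step_arm(moves=[[-0.0025,0,0.03,0,0,0.004,0.05],[0,0,0.03,0,0,0,0.05],[0,0,0.015,0,0,0,0.05],[0,0,0.008,0,0,0,0.05],[0,0,0,0,0,0,0.05],[0,0,0,0,0,0,0.05]])

```text
time: 14.65
tool_pos: [0.5679, -0.1833, 0.1085]
tool_rot: [0.001, 0.75, 0.661, 0.0]
contact_force: [-0.6, -0.4, 0.3]
gripper_width: 0.586
```

Request:
step_arm(moves=[[0,0,0,0,0,0,0.0],[0,0,0,0,0,0,0.0],[0,0,0,0,0,0,0.0],[0,0,0,0,0,0,0.0],[0,0,0,0,0,0,0.0]])

```text
time: 15.15
tool_pos: [0.5695, -0.1835, 0.1094]
tool_rot: [0.003, 0.75, 0.662, 0.002]
contact_force: [5.9, -1.4, 3.5]
gripper_width: 0.14
```

Request:
step_arm(moves=[[0,0,-0.006,0,0,0,0.0],[0,0,-0.008,0,0,0,0.0],[0,0,0,0,0,0,0.0],[0,0,0,0,0,0,0.0],[0,0,0,0,0,0,0.0]])

```text
time: 15.65
tool_pos: [0.5664, -0.1826, 0.1202]
tool_rot: [-0.001, 0.75, 0.662, -0.0]
contact_force: [-1.3, 0.4, -2.0]
gripper_width: 0.143
```

```bash
sed -i 's/<.112)/<.135)/' lidpose.py; python3 lidpose.py s9
python3 - <<'E'
from h import *
s=state(); print(s["ft_torque"],s["contact_force"],s["tool_pos"],s["tool_rot"],s["time"])
E
```

```text
scene slope x,y, z0 [-0.0551  0.0013  0.1097] 771 1032 lx [-0.054  0.055] ly [-0.076  0.072]
wrist slope x,y, z0 [-0.0475  0.0025  0.1092] 24000 24823 lx [-0.055  0.055] ly [-0.066  0.075]
[ 0.0218097  -0.02678394 -0.02217773] [ 0.2148528  -0.47518475 -2.09830022] [ 0.56659977 -0.18262823  0.1203769 ] [-6.81420998e-04  7.49886022e-01  6.61566604e-01 -3.43364829e-04] 15.75
```

Request:
step_arm(moves=[[0,0.0025,0,-0.025,0,0,0.0],[-0.001,0.002,0,-0.026,0,0,0.0],[0,0,0.002,0,0,0,0.0],[0,0,0,0,0,0,0.0],[0,0,0,0,0,0,0.0]])

```text
time: 16.25
tool_pos: [0.5715, -0.1844, 0.1191]
tool_rot: [0.019, 0.75, 0.661, 0.017]
contact_force: [-0.4, 0.6, -2.8]
gripper_width: 0.138
```

```bash
cd .;python3 lidpose.py s10
python3 - <<'E'
from h import *
s=state(); print(s["ft_torque"],s["contact_force"],s["tool_pos"],s["tool_rot"],s["time"])
p=np.load("s10scene.npz")["p"]
x0,y0,f=220,190,6
c=cv2.resize(p[y0:y0+100,x0:x0+125],None,fx=f,fy=f,interpolation=cv2.INTER_CUBIC)
def dr(P,col):
    q=((proj("scene",P)-[x0,y0]+.5)*f-.5); cv2.polylines(c,[np.round(q*8).astype(np.int32)],True,col,1,shift=3)
dr(rectpts(.5689,-.1811,1.4512,.114,.154,.090),(255,0,0)); dr(rectpts(.5689,-.1811,1.4512,.12,.16,.1085),(0,0,255))
cv2.imwrite("pics/s10c.png",c[:,:,::-1])
E
```

```text
scene slope x,y, z0 [0.0076 0.0042 0.1086] 785 977 lx [-0.054  0.055] ly [-0.075  0.074]
wrist slope x,y, z0 [0.0101 0.0014 0.1082] 24387 25211 lx [-0.055  0.055] ly [-0.066  0.075]
[ 0.01094267  0.1169796  -0.01595096] [-1.13436658  0.68127245 -2.45556829] [ 0.5716713  -0.18441817  0.11922717] [0.01914429 0.74964766 0.66134456 0.01688973] 16.35
```

View pics/s10c.png

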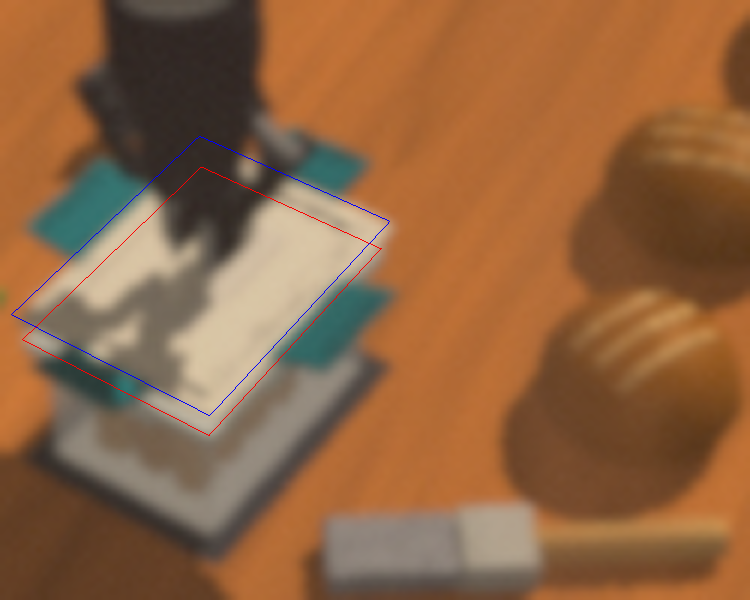

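Request:
step_arm(moves=[[0,-0.0006,0.004,0.008,0,0,0.0],[0,0,0.003,0,0,0,0.0],[0,0,0.002,0,0,0,0.0],[0,0,0,0,0,0,0.0]])

```text
time: 16.75
tool_pos: [0.571, -0.1844, 0.1116]
tool_rot: [0.015, 0.75, 0.662, 0.014]
contact_force: [-8.2, 2.3, 7.2]
gripper_width: 0.147
```

Request:
step_arm(moves=[[0,0,0.0015,0,0,0,0.0],[0,0,0.0015,0,0,0,0.0],[0,0,0,0,0,0,0.0]])

```text
time: 17.05
tool_pos: [0.5709, -0.1842, 0.1108]
tool_rot: [0.015, 0.75, 0.662, 0.013]
contact_force: [-15.4, 4.8, 18.3]
gripper_width: 0.137
```

```bash
cat > st.py <<'E'
from plant import state
s=state(); print("tq",s["ft_torque"].round(3),"F",s["contact_force"].round(2),"pos",s["tool_pos"].round(4),"rot",s["tool_rot"].round(4),round(s["time"],2))
E
python3 st.py; python3 lidpose.py s11
```

```text
tq [0.779 2.065 0.027] F [-15.44   4.77  18.35] pos [ 0.5709 -0.1842  0.1108] rot [0.0147 0.7496 0.6616 0.0133] 17.05
scene slope x,y, z0 [0.0206 0.0036 0.1003] 771 952 lx [-0.055  0.055] ly [-0.076  0.074]
wrist slope x,y, z0 [0.0222 0.0025 0.0999] 24301 25243 lx [-0.055  0.055] ly [-0.066  0.075]
```

Request:
step_arm(moves=[[0.0003,-0.001,0,0,0,0,0.0],[0,-0.001,0,0,0,0,0.0],[0,0,0,0,0,0,0.0]])

```text
time: 17.45
tool_pos: [0.5707, -0.1841, 0.1107]
tool_rot: [0.017, 0.75, 0.661, 0.015]
contact_force: [-8.1, 2.8, 13.3]
gripper_width: 0.147
```

```bash
python3 st.py; python3 lidpose.py s12
```

```text
tq [0.51  0.872 0.06 ] F [-8.1   2.82 13.29] pos [ 0.5707 -0.1841  0.1107] rot [0.0171 0.7496 0.6615 0.0148] 17.45
scene slope x,y, z0 [0.0173 0.0045 0.1003] 765 945 lx [-0.054  0.056] ly [-0.075  0.073]
wrist slope x,y, z0 [0.0225 0.0023 0.0998] 24270 25207 lx [-0.055  0.055] ly [-0.066  0.075]
```

Request:
step_arm(moves=[[0.0002,-0.001,0,0,0,0,0.0],[0,-0.001,0,0,0,0,0.0],[0,0,0.001,0,0,0,0.0],[0,0,0,0,0,0,0.0]])

```text
time: 17.95
tool_pos: [0.5701, -0.1839, 0.1099]
tool_rot: [0.019, 0.75, 0.661, 0.016]
contact_force: [-3.5, 3.0, 10.6]
gripper_width: 0.141
```

```bash
python3 st.py; python3 lidpose.py s13
```

```text
tq [0.363 0.018 0.014] F [-3.48  2.99 10.61] pos [ 0.5701 -0.1839  0.1099] rot [0.0186 0.7496 0.6614 0.0159] 17.95
scene slope x,y, z0 [0.0354 0.0035 0.0993] 745 928 lx [-0.054  0.055] ly [-0.075  0.071]
wrist slope x,y, z0 [0.0365 0.0018 0.099 ] 24306 25162 lx [-0.055  0.055] ly [-0.066  0.075]
```

Request:
step_arm(moves=[[0,-0.0005,0,0.02,0,0,0.0],[0,-0.0005,0.001,0.02,0,0,0.0],[0,0,0.001,0,0,0,0.0],[0,0,0,0,0,0,0.0]])

```text
time: 18.45
tool_pos: [0.5694, -0.1839, 0.1086]
tool_rot: [0.004, 0.75, 0.662, 0.003]
contact_force: [-4.5, 3.8, 14.3]
gripper_width: 0.141
```

```bash
python3 st.py; python3 lidpose.py s14
```

```text
tq [ 0.471  0.19  -0.05 ] F [-4.45  3.84 14.27] pos [ 0.5694 -0.1839  0.1086] rot [0.0037 0.7498 0.6616 0.0027] 18.45
scene slope x,y, z0 [0.0469 0.0019 0.0985] 753 922 lx [-0.054  0.055] ly [-0.075  0.074]
wrist slope x,y, z0 [0.0533 0.0019 0.0982] 24377 25252 lx [-0.055  0.055] ly [-0.066  0.075]
```

```bash
cat > sprof.py <<'E'
from h import *
import sys
ay=np.array([np.cos(1.4512),np.sin(1.4512)]);ax=np.array([ay[1],-ay[0]])
def sedges(tag,sl,z0,show=False):
    p=np.load(f"{tag}scene.npz")["p"]; g=sl*ax; off=z0-g@[.568,-.1813]
    v,u=np.mgrid[180*4:290*4,210*4:345*4]; uf=u/4;vf=v/4
    P=rayplane("scene",np.c_[uf.ravel(),vf.ravel()],g,off)
    hsv=cv2.cvtColor(p,cv2.COLOR_RGB2HSV)
    sat=cv2.remap(hsv[...,1],uf.astype(np.float32),vf.astype(np.float32),cv2.INTER_LINEAR).ravel().astype(float)
    rel=P[:,:2]-[.5689,-.1811]; lx=rel@ax*1000; ly=rel@ay*1000
    o={}
    for nm,co,ot,rng,lims in (("+x",lx,ly,(45,75),((36,70),)),("+x_flap",lx,ly,(45,75),((-28,28),)),("-y_flap",-ly,lx,(65,95),((-20,20),)),("+y",ly,lx,(65,95),((32,52),)),("-x",-lx,ly,(45,75),((-70,-45),))):
        for a,b in lims:
            m=(ot>a)&(ot<b); bins=np.arange(*rng,.5); pr=np.array([sat[m&(abs(co-t)<.35)].mean() for t in bins])
            lo=pr[:10].mean(); hi=pr[-10:].mean(); th=(lo+hi)/2; i=np.where(pr<th)[0].max()
            o[nm]=round(float(bins[i]+.5*(th-pr[i])/(pr[min(i+1,len(pr)-1)]-pr[i]+1e-9)),2)
            if show: print(nm,pr.astype(int)[::2])
    return o
for t,s,z in (("s8",-.057,.0982),("s7",-.058,.0982),("s14",.050,.0983),("s6",-.0455,.0985),("s10",.009,.1084)): print(t,sedges(t,s,z))
E
python3 sprof.py
```

```text
s8 {'+x': 65.69, '+x_flap': 64.68, '-y_flap': 83.67, '+y': 81.28, '-x': 60.19}
s7 {'+x': 65.61, '+x_flap': 64.34, '-y_flap': 83.57, '+y': 81.29, '-x': 60.24}
s14 {'+x': 67.71, '+x_flap': 66.17, '-y_flap': 711299737.84, '+y': 81.0, '-x': 58.9}
s6 {'+x': 65.99, '+x_flap': 64.57, '-y_flap': 85.21, '+y': 80.68, '-x': 59.68}
s10 {'+x': 69.44, '+x_flap': 67.51, '-y_flap': 84.77, '+y': 80.68, '-x': 58.29}
```

The scene-camera edges put the lid within about 0.5 mm of centre now, still tilted with the +x side up. I'll ease it -x while pressing.

Request:
step_arm(moves=[[0,-0.001,0,0,0,0,0.0],[0,0,0.001,0,0,0,0.0],[0,-0.001,0,0,0,0,0.0],[0,0,0.001,0,0,0,0.0],[0,0,0,0,0,0,0.0]])

```text
time: 19.05
tool_pos: [0.5693, -0.1839, 0.1083]
tool_rot: [0.006, 0.75, 0.662, 0.004]
contact_force: [-2.3, 4.2, 16.5]
gripper_width: 0.141
```

```bash
python3 st.py; python3 lidpose.py s15
```

```text
tq [ 0.593 -0.365  0.013] F [-2.32  4.19 16.48] pos [ 0.5693 -0.1839  0.1083] rot [0.0057 0.7499 0.6616 0.0043] 19.05
scene slope x,y, z0 [0.0562 0.0028 0.0981] 753 924 lx [-0.055  0.055] ly [-0.076  0.073]
wrist slope x,y, z0 [0.0592 0.0019 0.0979] 24301 25251 lx [-0.055  0.055] ly [-0.066  0.075]
```

Request:
step_arm(moves=[[0,0.001,-0.002,0,0,0,0.0],[0,0,-0.002,0,0,0,0.05],[0,0,-0.004,0,0,0,0.05],[0,0,0,0,0,0,0.05],[0,0,-0.02,0,0,0,0.05],[0,0,-0.03,0,0,0,0.05],[0.001,0.02,0,0,0,0,0.0],[0.001,0.02,0,0,0,0,0.0]])

```text
time: 19.95
tool_pos: [0.6062, -0.1865, 0.1612]
tool_rot: [0.002, 0.75, 0.661, 0.001]
contact_force: [0.3, -0.3, -0.5]
gripper_width: 0.256
```

Request:
step_arm(moves=[[0,0.001,0.02,0,0,0,0.0],[0,0,0.02,0,0,0,0.0],[0,0,0.01,0,0,0,0.0],[0,0,0,0,0,0,0.0],[0,0,0,0,0,0,0.0]])

```text
time: 20.45
tool_pos: [0.6066, -0.1863, 0.1102]
tool_rot: [0.001, 0.75, 0.662, 0.001]
contact_force: [0.0, 0.1, 0.7]
gripper_width: -0.001
```

```bash
python3 st.py; python3 lidpose.py s16;sed -i '/^for t,s,z/d' sprof.py; echo 'if __name__=="__main__": print(sedges(sys.argv[1],float(sys.argv[2]),float(sys.argv[3])))'>>sprof.py; python3 sprof.py s16 .06 .098
```

```text
tq [-0.044  0.017  0.021] F [0.02 0.13 0.75] pos [ 0.6066 -0.1863  0.1102] rot [0.0011 0.7499 0.6615 0.001 ] 20.45
scene slope x,y, z0 [ 0.0584 -0.0009  0.0982] 672 861 lx [-0.055  0.055] ly [-0.076  0.067]
wrist slope x,y, z0 [0.0604 0.0006 0.0979] 22622 23851 lx [-0.055  0.055] ly [-0.059  0.075]
{'+x': 67.96, '+x_flap': 66.07, '-y_flap': 86.67, '+y': 80.42, '-x': 59.67}
```

Request:
step_arm(moves=[[0,0,0.004,0,0,0,0.0],[0,0,0.004,0,0,0,0.0],[0,-0.001,0.002,0,0,0,0.0],[0,-0.001,0.002,0,0,0,0.0],[0,0,0,0,0,0,0.0]])

```text
time: 21.05
tool_pos: [0.6056, -0.1862, 0.0996]
tool_rot: [0.002, 0.75, 0.662, 0.002]
contact_force: [0.4, 0.6, 4.3]
gripper_width: -0.004
```

Request:
step_arm(moves=[[0,-0.001,0.001,0,0,0,0.0],[0,-0.001,0.001,0,0,0,0.0],[0,0,0,0,0,0,0.0]])

```text
time: 21.35
tool_pos: [0.6055, -0.1862, 0.0995]
tool_rot: [0.004, 0.75, 0.662, 0.003]
contact_force: [2.7, 2.5, 7.4]
gripper_width: -0.001
```

Request:
step_arm(moves=[[0,-0.001,0.002,0,0,0,0.0],[0,-0.001,0.002,0,0,0,0.0],[0,0,0,0,0,0,0.0]])

```text
time: 21.65
tool_pos: [0.6057, -0.1862, 0.0992]
tool_rot: [0.006, 0.75, 0.662, 0.005]
contact_force: [0.7, 3.3, 18.8]
gripper_width: 0.002
```

Request:
step_arm(moves=[[0,-0.001,0.002,0,0,0,0.0],[0,-0.001,0.002,0,0,0,0.0],[0,0,0,0,0,0,0.0]])

```text
time: 21.95
tool_pos: [0.6057, -0.1863, 0.099]
tool_rot: [0.008, 0.75, 0.662, 0.006]
contact_force: [-2.1, 6.4, 29.8]
gripper_width: -0.001
```

Request:
step_arm(moves=[[0,0.003,-0.006,0,0,0,0.0],[0,0,-0.008,0,0,0,0.0],[0,0,0,0,0,0,0.0],[0,-0.008,0,0,0,0,0.0],[0,0,0,0,0,0,0.0]])

```text
time: 22.45
tool_pos: [0.5918, -0.1842, 0.1003]
tool_rot: [-0.0, 0.75, 0.661, 0.0]
contact_force: [-0.9, 0.2, -0.4]
gripper_width: 0.003
```

Request:
step_arm(moves=[[0,-0.002,0,0,0,0,0.0],[0,-0.002,0,0,0,0,0.0],[0,0,0,0,0,0,0.0]])

```text
time: 22.75
tool_pos: [0.5897, -0.1841, 0.1016]
tool_rot: [0.001, 0.75, 0.661, 0.001]
contact_force: [0.6, -0.7, 0.2]
gripper_width: -0.0
```

Request:
step_arm(moves=[[0,-0.002,0,0,0,0,0.0],[0,-0.001,0,0,0,0,0.0],[0,0,0,0,0,0,0.0]])

```text
time: 23.05
tool_pos: [0.5888, -0.1841, 0.1034]
tool_rot: [0.003, 0.75, 0.662, 0.003]
contact_force: [5.3, 0.7, -0.7]
gripper_width: -0.002
```

Request:
step_arm(moves=[[0,-0.001,0,0,0,0,0.0],[0,-0.001,0,0,0,0,0.0],[0,0,0,0,0,0,0.0]])

```text
time: 23.35
tool_pos: [0.5883, -0.1841, 0.1045]
tool_rot: [0.005, 0.75, 0.662, 0.004]
contact_force: [8.3, 0.0, 1.4]
gripper_width: -0.001
```

Request:
step_arm(moves=[[0,-0.001,0,0,0,0,0.0],[0,-0.001,0,0,0,0,0.0],[0,0,0,0,0,0,0.0]])

```text
time: 23.65
tool_pos: [0.5878, -0.184, 0.1056]
tool_rot: [0.006, 0.75, 0.662, 0.005]
contact_force: [11.6, -0.1, 1.8]
gripper_width: 0.004
```

```bash
python3 st.py; python3 lidpose.py s17; python3 sprof.py s17 .06 .098
```

```text
tq [ 0.049 -1.717 -0.059] F [11.58 -0.13  1.78] pos [ 0.5878 -0.184   0.1056] rot [0.0064 0.7499 0.6615 0.005 ] 23.65
scene slope x,y, z0 [ 0.0686 -0.0012  0.0984] 718 914 lx [-0.054  0.055] ly [-0.075  0.07 ]
wrist slope x,y, z0 [0.0634 0.0002 0.0981] 23789 25092 lx [-0.055  0.055] ly [-0.058  0.075]
{'+x': 67.94, '+x_flap': 64.28, '-y_flap': 714937078.55, '+y': 81.22, '-x': 60.94}
```

Request:
step_arm(moves=[[0,0,0.004,0,0,0,0.0],[0,0,0.004,0,0,0,0.0],[0,0,0.002,0,0,0,0.0],[0,0,0,0,0,0,0.0]])

```text
time: 24.15
tool_pos: [0.5896, -0.1851, 0.0978]
tool_rot: [0.009, 0.75, 0.662, 0.006]
contact_force: [12.2, -0.4, 6.3]
gripper_width: 0.001
```

Request:
step_arm(moves=[[0,-0.001,0.002,0,0,0,0.0],[0,0,0.002,0,0,0,0.0],[0,0,0,0,0,0,0.0]])

```text
time: 24.45
tool_pos: [0.5897, -0.1855, 0.095]
tool_rot: [0.01, 0.75, 0.661, 0.006]
contact_force: [13.8, -1.0, 9.0]
gripper_width: 0.001
```

```bash
python3 st.py; python3 lidpose.py s18; python3 sprof.py s18 .0 .094
```

```text
tq [-0.224 -2.049 -0.072] F [13.77 -1.01  8.99] pos [ 0.5897 -0.1855  0.095 ] rot [0.01   0.7499 0.6615 0.0063] 24.45
scene slope x,y, z0 [-0.0006 -0.0024  0.0952] 701 894 lx [-0.055  0.055] ly [-0.075  0.07 ]
wrist slope x,y, z0 [0.0021 0.0003 0.0947] 26012 27661 lx [-0.055  0.055] ly [-0.056  0.075]
{'+x': 65.56, '+x_flap': 64.35, '-y_flap': 85.31, '+y': 81.69, '-x': 61.07}
```

The lid has dropped level, with slope about 0 and its plate top at 0.095. I'll give it one more straight press, then check.

Request:
step_arm(moves=[[0,0.003,0,0,0,0,0.0],[0,0.002,0.002,0,0,0,0.0],[0,0,0.003,0,0,0,0.0],[0,0,0.002,0,0,0,0.0],[0,0,0,0,0,0,0.0]])

```text
time: 25.05
tool_pos: [0.5901, -0.1855, 0.0938]
tool_rot: [0.004, 0.75, 0.662, 0.002]
contact_force: [-19.8, 6.6, 47.1]
gripper_width: -0.001
```

```bash
python3 st.py; python3 lidpose.py s19; python3 sprof.py s19 .0 .094
```

```text
tq [ 1.307  3.435 -0.019] F [-19.75   6.6   47.11] pos [ 0.5901 -0.1855  0.0938] rot [0.0039 0.7496 0.6618 0.0015] 25.05
scene slope x,y, z0 [-0.0002  0.0011  0.0953] 715 885 lx [-0.054  0.055] ly [-0.075  0.071]
wrist slope x,y, z0 [0.0018 0.0006 0.0947] 26042 27767 lx [-0.055  0.055] ly [-0.055  0.075]
{'+x': 65.53, '+x_flap': 64.34, '-y_flap': 203141319.89, '+y': 82.05, '-x': 61.08}
```

The lid is home: level, with its plate top hard at about 0.094. Next is the -y flap, approached from outside and above.

Request:
step_arm(moves=[[0,0,-0.02,0,0,0,0.0],[0,0,-0.027,0,0,0,0.0],[-0.0365,-0.007,0,0,0,0,0.0],[-0.0365,-0.007,0,0,0,0,0.0],[-0.0365,-0.007,0,0,0,0,0.0],[0,0,0,0,0,0,0.0],[0,0,0,0,0,0,0.0]])

```text
time: 25.85
tool_pos: [0.5518, -0.2903, 0.1279]
tool_rot: [0.001, 0.75, 0.661, 0.001]
contact_force: [0.3, 0.5, 0.2]
gripper_width: 0.003
```

```bash
python3 st.py
python3 - <<'E'
from h import *
p,d=grab_frame("wrist"); ci=camera_info("wrist"); W=cloud("wrist",d,ci)
cv2.imwrite("pics/w20.png",p[:,:,::-1])
p2,d2=grab_frame("scene"); W2=cloud("scene",d2)
cv2.imwrite("pics/s20.png",cv2.resize(p2[180:290,200:345],None,fx=5,fy=5,interpolation=cv2.INTER_CUBIC)[:,:,::-1])
ay=np.array([np.cos(1.4512),np.sin(1.4512)]);ax=np.array([ay[1],-ay[0]])
for n,p,d,W in (("w",p,d,W),("s",p2,d2,W2)):
    hsv=cv2.cvtColor(p,cv2.COLOR_RGB2HSV).astype(int)
    rel=W[...,:2]-[.5689,-.1811]; lx=rel@ax; ly=rel@ay
    teal=(d>0)&(hsv[...,0]>80)&(hsv[...,0]<105)&(hsv[...,1]>100)&(W[...,2]>.06)&(abs(lx)<.11)&(abs(ly)<.13)
    cc,l,st,c=cv2.connectedComponentsWithStats(teal.astype(np.uint8))
    for i in range(1,cc):
        if st[i,4]>60:
            m=cv2.erode((l==i).astype(np.uint8),np.ones((3,3)))>0
            A=np.c_[lx[m]-lx[m].mean(),ly[m]-ly[m].mean(),np.ones(m.sum())];k=np.linalg.lstsq(A,W[m][:,2],rcond=None)[0]
            print(n,"flap at",lx[m].mean().round(4),ly[m].mean().round(4),"slope",k.round(3),"ext x",np.percentile(lx[l==i],[1,99]).round(3),"y",np.percentile(ly[l==i],[1,99]).round(3))
    w=(d>0)&(hsv[...,1]<60)&(hsv[...,2]>80)&(W[...,2]>.09)&(W[...,2]<.1)&(abs(lx)<.07)&(abs(ly)<.09)
    print(n,"plate ext x",np.percentile(lx[w],[.5,99.5]).round(4),"y",np.percentile(ly[w],[.5,99.5]).round(4),np.median(W[w][:,2]))
E
```

```text
tq [ 0.011 -0.025 -0.043] F [0.3  0.45 0.25] pos [ 0.5518 -0.2903  0.1279] rot [0.0008 0.7504 0.6609 0.0011] 25.85
w flap at -0.0761 -0.001 slope [-0.161 -0.     0.098] ext x [-0.092 -0.059] y [-0.03   0.024]
w flap at 0.075 -0.0018 slope [0.222 0.001 0.099] ext x [0.059 0.091] y [-0.03   0.023]
w flap at -0.0008 -0.0935 slope [-0.    -0.402  0.101] ext x [-0.025  0.024] y [-0.109 -0.078]
w plate ext x [-0.0589  0.058 ] y [-0.0775  0.0248] 0.09448746553018286
s flap at 0.0772 -0.0034 slope [ 0.236 -0.043  0.099] ext x [0.067 0.089] y [-0.028  0.024]
s plate ext x [-0.062   0.0641] y [-0.0843  0.0862] 0.09523233594810893
```

View pics/w20.png

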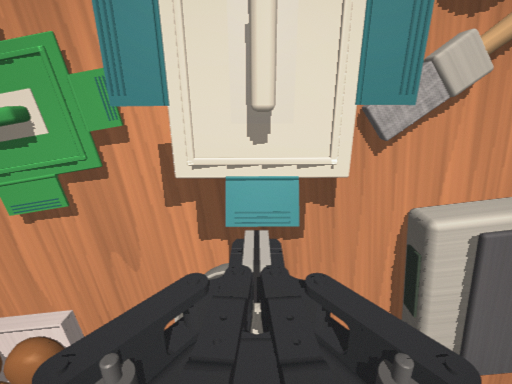

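View pics/s20.png

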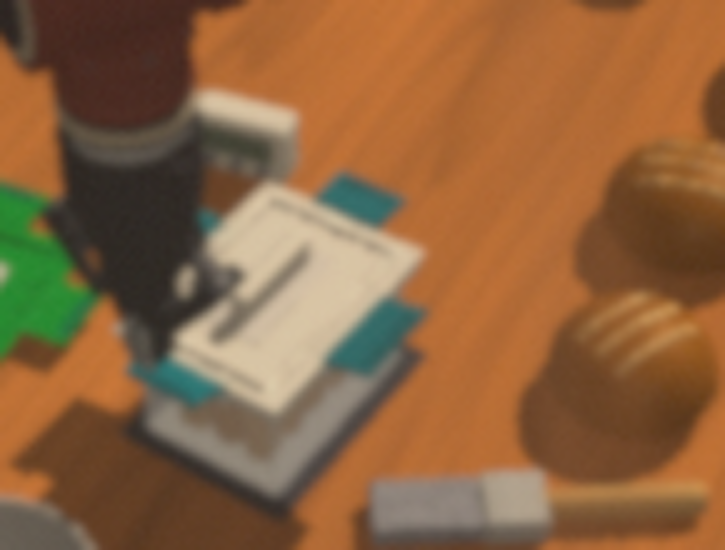

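Request:
step_arm(moves=[[0,0.003,0.01,0,0,0,0.0],[0,0,0.008,0,0,0,0.0],[0,0,0.006,0,0,0,0.0],[0,0,0.006,0,0,0,0.0],[0,0,0.006,0,0,0,0.0]])

```text
time: 26.45
tool_pos: [0.5553, -0.29, 0.0912]
tool_rot: [0.001, 0.75, 0.662, 0.001]
contact_force: [-1.1, 0.0, 1.4]
gripper_width: 0.003
```

Request:
step_arm(moves=[[0,0,0.006,0,0,0,0.0],[0,0,0.006,0,0,0,0.0],[0,0,0.006,0,0,0,0.0]])

```text
time: 26.75
tool_pos: [0.5555, -0.2903, 0.0736]
tool_rot: [0.001, 0.75, 0.662, 0.001]
contact_force: [-0.2, -0.0, 0.5]
gripper_width: 0.0
```

Request:
step_arm(moves=[[0,0,0.006,0,0,0,0.0],[0,0,0.006,0,0,0,0.0],[0,0,0.006,0,0,0,0.0],[0,0,0.004,0,0,0,0.0]])

```text
time: 27.15
tool_pos: [0.5552, -0.29, 0.0511]
tool_rot: [0.001, 0.75, 0.662, 0.001]
contact_force: [0.0, -0.3, 0.2]
gripper_width: 0.002
```

Request:
step_arm(moves=[[0.004,0,0,0,0,0,0.0],[0.004,0,0,0,0,0,0.0],[0.003,0,0,0,0,0,0.0],[0,0,0,0,0,0,0.0]])

```text
time: 27.55
tool_pos: [0.5566, -0.2798, 0.0518]
tool_rot: [0.002, 0.75, 0.662, 0.0]
contact_force: [-0.3, -5.1, -3.4]
gripper_width: 0.001
```

Request:
step_arm(moves=[[0.002,0,0,0,0,0,0.0],[0.0015,0,0,0,0,0,0.0],[0,0,0,0,0,0,0.0]])

```text
time: 27.85
tool_pos: [0.557, -0.2761, 0.0519]
tool_rot: [0.001, 0.75, 0.662, 0.001]
contact_force: [-1.0, -3.2, -3.0]
gripper_width: 0.002
```

Request:
step_arm(moves=[[0.001,0,0,0,0,0,0.0],[0.001,0,0,0,0,0,0.0],[0,0,0,0,0,0,0.0]])

```text
time: 28.15
tool_pos: [0.5573, -0.2741, 0.0518]
tool_rot: [0.001, 0.75, 0.662, 0.001]
contact_force: [-1.1, -4.7, -3.7]
gripper_width: -0.002
```

Request:
step_arm(moves=[[0.001,0,0,0,0,0,0.0],[0.001,0,0,0,0,0,0.0]])

```text
time: 28.35
tool_pos: [0.5573, -0.274, 0.0519]
tool_rot: [0.003, 0.75, 0.662, -0.001]
contact_force: [-1.8, -14.1, -6.2]
gripper_width: -0.002
```

Request:
step_arm(moves=[[-0.003,0,0,0,0,0,0.0],[-0.01,0,0,0,0,0,0.0],[-0.015,0,-0.01,0,0,0,0.0],[-0.005,0,-0.03,0,0,0,0.0],[0,0,-0.03,0,0,0,0.0]])

```text
time: 28.85
tool_pos: [0.553, -0.3058, 0.1231]
tool_rot: [0.001, 0.75, 0.661, 0.001]
contact_force: [0.3, -0.1, 0.5]
gripper_width: 0.002
```

```bash
python3 st.py
python3 - <<'E'
from h import *
p2,d2=grab_frame("scene"); W2=cloud("scene",d2); np.savez("s21.npz",p=p2,d=d2,W=W2)
cv2.imwrite("pics/s21.png",cv2.resize(p2[190:300,210:340],None,fx=5.5,fy=5.5,interpolation=cv2.INTER_CUBIC)[:,:,::-1])
E
```

```text
tq [ 0.01   0.025 -0.016] F [ 0.34 -0.06  0.46] pos [ 0.553  -0.3058  0.1231] rot [6.000e-04 7.503e-01 6.611e-01 1.100e-03] 28.85
```

View pics/s21.png

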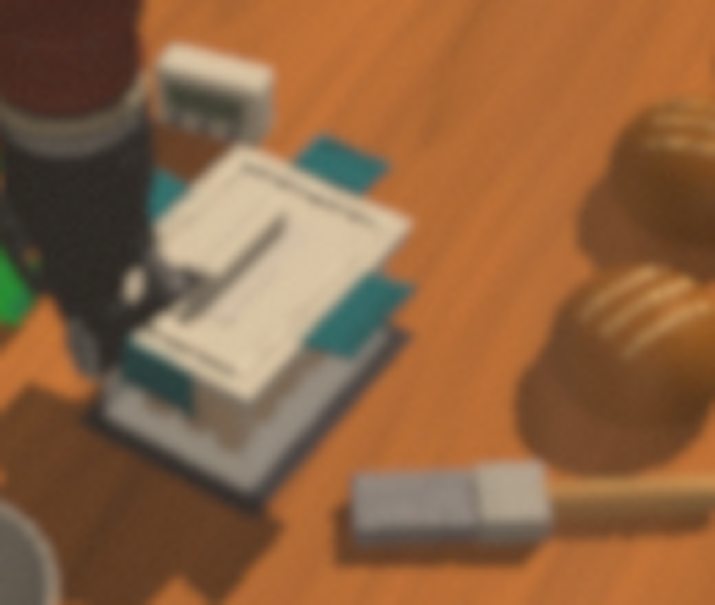

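```bash
cat > flap.py <<'E'
from h import *
ay=np.array([np.cos(1.4512),np.sin(1.4512)]);ax=np.array([ay[1],-ay[0]])
def flaps(n,p,d,W):
    hsv=cv2.cvtColor(p,cv2.COLOR_RGB2HSV).astype(int)
    rel=W[...,:2]-[.5689,-.1811]; lx=rel@ax; ly=rel@ay
    teal=(d>0)&(hsv[...,0]>78)&(hsv[...,0]<108)&(hsv[...,1]>100)&(W[...,2]>.045)&(W[...,2]<.13)&(abs(lx)<.11)&(abs(ly)<.13)
    cc,l,st,c=cv2.connectedComponentsWithStats(teal.astype(np.uint8))
    for i in range(1,cc):
        if st[i,4]>30:
            m=cv2.erode((l==i).astype(np.uint8),np.ones((3,3)))>0
            if m.sum()<10: m=l==i
            Q=np.c_[lx[m],ly[m],W[m][:,2]]; 
            for _ in range(4):
                c0=np.median(Q,0); U,S,V=np.linalg.svd(Q-Q.mean(0),full_matrices=False); nrm=V[2]; r=(Q-Q.mean(0))@nrm; Q=Q[np.abs(r)<max(2.5*np.median(np.abs(r)),.0008)]
            nrm=nrm*np.sign(nrm[2]+1e-9) if abs(nrm[2])>.3 else nrm*np.sign(nrm@[*Q.mean(0)[:2],0])
            ang=np.arctan2(np.hypot(*nrm[:2]),nrm[2])
            print(n,"flap",Q.mean(0).round(4),"n",nrm.round(3),"ang",ang.round(3),len(Q),"z",np.percentile(Q[:,2],[2,98]).round(4))
if __name__=="__main__":
    import sys
    z=np.load(sys.argv[1]); flaps(sys.argv[1],z["p"],z["d"],z["W"])
E
python3 flap.py s21.npz
```

```text
s21.npz flap [0.0007 0.0959 0.0949] n [0.022 0.49  0.872] ang 0.512 17 z [0.0911 0.0989]
s21.npz flap [ 0.0774 -0.0064  0.0988] n [-0.39   0.014  0.921] ang 0.401 35 z [0.0954 0.1023]
```

Run:
```python
from h import *
from flap import ax,ay
z=np.load("s21.npz");p,d,W=z["p"],z["d"],z["W"]
hsv=cv2.cvtColor(p,cv2.COLOR_RGB2HSV)
rel=W[...,:2]-[.5689,-.1811]; lx=(rel@ax*1000).round(1); ly=(rel@ay*1000).round(1)
for v in range(250,266,2): print(v,[(u,hsv[v,u].tolist(),float(lx[v,u]),float(ly[v,u]),round(float(W[v,u,2])*1000,1)) for u in range(234,246,3)])
```

```text
250 [(234, [25, 41, 105], 35.4, -136.3, 179.5), (237, [18, 61, 162], -12.3, -67.8, 91.4), (240, [18, 62, 201], -1.3, -67.3, 97.4), (243, [18, 63, 214], 4.1, -59.9, 94.1)]
252 [(234, [60, 25, 111], -13.8, -80.2, 93.0), (237, [22, 49, 178], -5.0, -77.1, 95.4), (240, [18, 60, 180], 3.1, -73.2, 96.8), (243, [18, 63, 186], 9.8, -67.5, 95.6)]
254 [(234, [85, 84, 70], -15.9, -78.5, 81.6), (237, [70, 35, 108], -1.5, -81.9, 93.3), (240, [26, 39, 162], 8.5, -80.3, 97.8), (243, [19, 61, 188], 13.9, -73.2, 94.7)]
256 [(234, [86, 89, 66], -16.2, -79.0, 73.3), (237, [86, 86, 68], -3.8, -79.9, 81.5), (240, [74, 47, 93], 9.1, -81.7, 90.9), (243, [24, 42, 159], 19.1, -80.1, 95.5)]
258 [(234, [87, 73, 66], -17.2, -78.6, 63.5), (237, [87, 90, 65], -3.4, -81.1, 74.3), (240, [86, 85, 66], 5.7, -78.2, 77.1), (243, [79, 43, 83], 19.2, -80.8, 87.7)]
260 [(234, [39, 19, 95], -27.2, -67.9, 38.7), (237, [82, 57, 67], -3.7, -81.4, 65.6), (240, [86, 82, 65], 7.6, -81.2, 72.4), (243, [86, 76, 67], 18.2, -80.2, 78.0)]
262 [(234, [19, 39, 137], -31.0, -64.4, 24.1), (237, [20, 53, 96], -16.8, -66.8, 35.1), (240, [70, 34, 67], 7.2, -81.4, 63.6), (243, [84, 62, 66], 17.3, -79.7, 68.4)]
264 [(234, [16, 39, 145], -28.1, -68.4, 20.5), (237, [16, 61, 126], -16.5, -67.8, 27.2), (240, [17, 64, 108], -4.6, -67.9, 34.8), (243, [51, 23, 76], 19.8, -83.3, 64.5)]
```

The -y flap reads vertical: its face stays at ly ≈ -80 mm over z 63–82 mm. It has snapped shut. On to the +y flap.

Request:
step_arm(moves=[[0.01,0,-0.02,0,0,0,0.0],[0.045,0,0,0,0,0,0.0],[0.047,0,0,0,0,0,0.0],[0.047,0,0,0,0,0,0.0],[0.047,0,0,0,0,0,0.0],[0.041,0,0,0,0,0,0.0],[0,0,0.005,0,0,0,0.0]])

```text
time: 29.6
tool_pos: [0.5844, -0.0657, 0.139]
tool_rot: [0.002, 0.748, 0.664, 0.003]
contact_force: [0.1, -0.2, -0.1]
gripper_width: -0.002
```

```bash
python3 st.py
python3 - <<'E'
from h import *
from flap import *
s=state();rel=s["tool_pos"][:2]-[.5689,-.1811]; print("lx,ly",rel@ax,rel@ay)
E
```

```text
tq [-0.042  0.036 -0.009] F [ 0.07 -0.19 -0.06] pos [ 0.5844 -0.0657  0.139 ] rot [0.0018 0.7482 0.6635 0.0026] 29.6
lx,ly 0.0015986717403011109 0.11637767728200758
```

Request:
step_arm(moves=[[-0.003,-0.0015,0.015,0,0,0,0.0],[0,0,0.012,0,0,0,0.0],[0,0,0.006,0,0,0,0.0],[0,0,0.006,0,0,0,0.0],[0,0,0.006,0,0,0,0.0],[0,0,0.006,0,0,0,0.0],[0,0,0.006,0,0,0,0.0],[0,0,0.006,0,0,0,0.0]])

```text
time: 30.4
tool_pos: [0.5815, -0.0723, 0.0738]
tool_rot: [0.001, 0.75, 0.662, 0.001]
contact_force: [-0.3, 0.6, 0.7]
gripper_width: 0.0
```

Request:
step_arm(moves=[[0,0,0.006,0,0,0,0.0],[0,0,0.006,0,0,0,0.0],[0,0,0.006,0,0,0,0.0],[0,0,0.006,0,0,0,0.0],[0,0,0,0,0,0,0.0]])

```text
time: 30.9
tool_pos: [0.5805, -0.072, 0.0486]
tool_rot: [0.0, 0.75, 0.662, 0.0]
contact_force: [1.2, -0.1, -0.2]
gripper_width: -0.002
```

```bash
python3 st.py
cat > ll.py <<'E'
from h import *
from flap import *
s=state();rel=s["tool_pos"][:2]-[.5689,-.1811]; print("lx,ly",(rel@ax).round(4),(rel@ay).round(4),s["tool_pos"][2].round(4),"F lid axes",(s["contact_force"][:2]@ax).round(1),(s["contact_force"][:2]@ay).round(1),s["contact_force"][2].round(1))
E
python3 ll.py
```

```text
tq [-0.001 -0.034 -0.017] F [ 1.23 -0.15 -0.19] pos [ 0.5805 -0.072   0.0486] rot [2.000e-04 7.499e-01 6.616e-01 3.000e-04] 30.9
lx,ly -0.0015 0.1097 0.0486 F lid axes 1.2 0.0 -0.2
```

Request:
step_arm(moves=[[-0.004,0,0,0,0,0,0.0],[-0.004,0,0,0,0,0,0.0],[-0.001,0,0,0,0,0,0.0],[0,0,0,0,0,0,0.0]])

```text
time: 31.3
tool_pos: [0.5802, -0.0798, 0.0494]
tool_rot: [-0.0, 0.75, 0.661, 0.002]
contact_force: [1.5, 5.5, -4.0]
gripper_width: -0.002
```

Request:
step_arm(moves=[[-0.0015,0,0,0,0,0,0.0],[-0.001,0,0,0,0,0,0.0],[0,0,0,0,0,0,0.0]])

```text
time: 31.6
tool_pos: [0.5795, -0.0828, 0.0493]
tool_rot: [0.0, 0.75, 0.661, 0.001]
contact_force: [0.9, 4.5, -3.4]
gripper_width: -0.0
```

Request:
step_arm(moves=[[-0.001,0,0,0,0,0,0.0],[-0.001,0,0,0,0,0,0.0]])

```text
time: 31.8
tool_pos: [0.5792, -0.085, 0.0494]
tool_rot: [0.0, 0.75, 0.662, 0.001]
contact_force: [-0.1, 3.5, -4.2]
gripper_width: -0.004
```

Request:
step_arm(moves=[[-0.001,0,0,0,0,0,0.0],[0,0,0,0,0,0,0.0]])

```text
time: 32.0
tool_pos: [0.5793, -0.086, 0.0498]
tool_rot: [0.0, 0.75, 0.661, 0.001]
contact_force: [0.3, 6.2, -2.4]
gripper_width: 0.003
```

Request:
step_arm(moves=[[-0.001,0,0,0,0,0,0.0],[0,0,0,0,0,0,0.0]])

```text
time: 32.2
tool_pos: [0.5793, -0.0861, 0.0498]
tool_rot: [-0.0, 0.75, 0.661, 0.002]
contact_force: [1.9, 8.9, -2.3]
gripper_width: -0.002
```

```bash
python3 ll.py
```

```text
lx,ly -0.001 0.0956 0.0498 F lid axes 0.8 9.1 -2.3
```

Request:
step_arm(moves=[[-0.001,0,0,0,0,0,0.0],[0,0,0,0,0,0,0.0]])

```text
time: 32.4
tool_pos: [0.5793, -0.086, 0.0499]
tool_rot: [-0.001, 0.75, 0.661, 0.003]
contact_force: [1.1, 13.0, -1.7]
gripper_width: -0.002
```

Request:
step_arm(moves=[[0.005,0,0,0,0,0,0.0],[0.02,0,-0.01,0,0,0,0.0],[0,0,-0.04,0,0,0,0.0],[0,0,-0.04,0,0,0,0.0],[0,0,0,0,0,0.143,0.0],[0,0,0,0,0,0.143,0.0],[0,0,0,0,0,0.143,0.0],[0,0,0,0,0,0.143,0.0]])

```text
time: 33.2
tool_pos: [0.5828, -0.0651, 0.1413]
tool_rot: [0.002, 0.907, 0.42, 0.002]
contact_force: [0.2, -0.4, -0.3]
gripper_width: 0.001
```

Request:
step_arm(moves=[[0,0,0,0,0,0.143,0.0],[0,0,0,0,0,0.143,0.0],[0,0,0,0,0,0.143,0.0],[0,0,0,0,0,0.143,0.0],[0,0,0,0,0,0.143,0.0],[0,0,0,0,0,0.143,0.0],[0,0,0,0,0,0.141,0.0],[0,0,0,0,0,0,0.0]])

```text
time: 34.0
tool_pos: [0.5827, -0.0649, 0.141]
tool_rot: [0.001, 0.998, -0.063, 0.002]
contact_force: [-0.3, 0.4, 0.1]
gripper_width: 0.003
```

```bash
python3 st.py; python3 ll.py
python3 - <<'E'
from h import *
from flap import *
p2,d2=grab_frame("scene"); W2=cloud("scene",d2); flaps("s",p2,d2,W2)
p,d=grab_frame("wrist"); ci=camera_info("wrist"); W=cloud("wrist",d,ci); flaps("w",p,d,W)
cv2.imwrite("pics/c22.png",np.hstack([cv2.resize(p2[190:300,210:340],(400,338)),cv2.resize(p,(400,300),interpolation=cv2.INTER_AREA) if 0 else cv2.resize(p,(400,338))])[:,:,::-1])
E
```

```text
tq [ 0.032 -0.029 -0.012] F [-0.29  0.39  0.09] pos [ 0.5827 -0.0649  0.141 ] rot [ 0.0011  0.998  -0.0627  0.0024] 34.0
lx,ly -0.0002 0.117 0.141 F lid axes -0.3 0.3 0.1
s flap [-0.0748  0.0017  0.0984] n [-0.141  0.013  0.99 ] ang 0.143 28 z [0.0966 0.1   ]
s flap [ 0.0771 -0.0046  0.0985] n [-0.289 -0.027  0.957] ang 0.294 28 z [0.0956 0.1007]
w flap [0.0758 0.0011 0.0985] n [-0.219 -0.001  0.976] ang 0.22 3800 z [0.0946 0.1021]
w flap [0.0024 0.0832 0.0821] n [0.002 0.998 0.062] ang 1.509 488 z [0.0652 0.0943]
w flap [-0.0108 -0.0799  0.094 ] n [-0.006 -0.6    0.8  ] ang 0.643 33 z [0.093  0.0947]
w flap [-0.0746 -0.0023  0.097 ] n [0.154 0.    0.988] ang 0.154 1749 z [0.0946 0.0998]
```

View pics/c22.png

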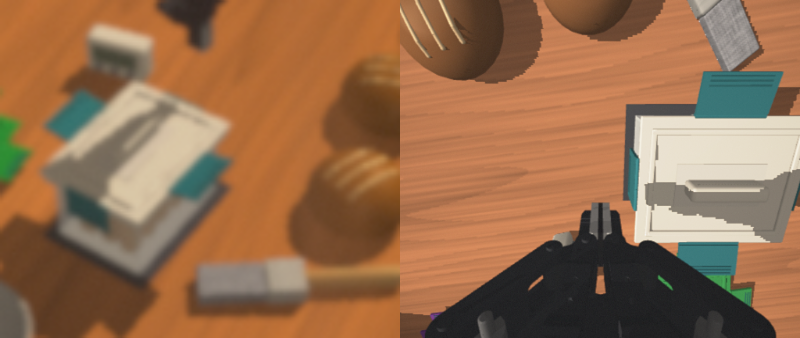

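The +y flap reads about 1.51 in the wrist view, so it is shut. I've turned 90° and am moving to the +x flap.

Request:
step_arm(moves=[[0.0234,0.029,0,0,0,0,0.0],[0.0234,0.029,0,0,0,0,0.0],[0.0234,0.029,0,0,0,0,0.0],[0.0234,0.029,0,0,0,0,0.0],[0,0,0,0,0,0,0.0],[0,0,0,0,0,0,0.0]])

```text
time: 34.7
tool_pos: [0.6605, -0.1914, 0.1401]
tool_rot: [0.0, 0.998, -0.062, 0.001]
contact_force: [-0.1, -0.2, 0.8]
gripper_width: 0.002
```

```bash
python3 ll.py
```

```text
lx,ly 0.0922 0.0007 0.1401 F lid axes -0.1 -0.2 0.8
```

Request:
step_arm(moves=[[0,0,0.015,0,0,0,0.0],[0,0,0.012,0,0,0,0.0],[0,0,0.006,0,0,0,0.0],[0,0,0.006,0,0,0,0.0],[0,0,0.006,0,0,0,0.0],[0,0,0.006,0,0,0,0.0],[0,0,0.006,0,0,0,0.0]])

```text
time: 35.4
tool_pos: [0.6609, -0.1907, 0.0831]
tool_rot: [0.0, 0.998, -0.062, 0.002]
contact_force: [0.2, -0.6, 0.0]
gripper_width: -0.002
```

Request:
step_arm(moves=[[0,0,0.006,0,0,0,0.0],[0,0,0.006,0,0,0,0.0],[0,0,0.006,0,0,0,0.0],[0,0,0.006,0,0,0,0.0],[0,0,0.006,0,0,0,0.0],[0,0,0.003,0,0,0,0.0],[0,0,0,0,0,0,0.0]])

```text
time: 36.1
tool_pos: [0.6603, -0.1904, 0.0493]
tool_rot: [-0.0, 0.998, -0.063, 0.001]
contact_force: [-0.5, 0.6, -0.4]
gripper_width: 0.004
```

```bash
python3 ll.py
```

```text
lx,ly 0.0919 0.0017 0.0493 F lid axes -0.6 0.5 -0.4
```

Request:
step_arm(moves=[[-0.004,0,0,0,0,0,0.0],[-0.004,0,0,0,0,0,0.0],[-0.001,0,0,0,0,0,0.0],[0,0,0,0,0,0,0.0]])

```text
time: 36.5
tool_pos: [0.6519, -0.1895, 0.0505]
tool_rot: [0.0, 0.998, -0.063, 0.002]
contact_force: [1.3, -1.3, -0.3]
gripper_width: -0.004
```

Request:
step_arm(moves=[[-0.0015,0,0,0,0,0,0.0],[-0.001,0,0,0,0,0,0.0],[0,0,0,0,0,0,0.0]])

```text
time: 36.8
tool_pos: [0.6508, -0.1894, 0.0504]
tool_rot: [0.0, 0.998, -0.063, 0.004]
contact_force: [7.1, -0.8, -3.7]
gripper_width: 0.002
```

Request:
step_arm(moves=[[-0.001,0,0,0,0,0,0.0],[-0.001,0,0,0,0,0,0.0]])

```text
time: 37.0
tool_pos: [0.6489, -0.1891, 0.0503]
tool_rot: [0.0, 0.998, -0.063, 0.004]
contact_force: [5.6, 0.3, -3.7]
gripper_width: -0.001
```

```bash
python3 ll.py
```

```text
lx,ly 0.0803 0.0016 0.0503 F lid axes 5.5 0.9 -3.7
```

Request:
step_arm(moves=[[-0.001,0,0,0,0,0,0.0],[-0.001,0,0,0,0,0,0.0],[0,0,0,0,0,0,0]])

```text
time: 37.3
tool_pos: [0.6458, -0.1887, 0.0502]
tool_rot: [0.0, 0.998, -0.063, 0.002]
contact_force: [4.3, -0.0, -3.3]
gripper_width: 0.002
```

Request:
step_arm(moves=[[-0.001,0,0,0,0,0,0.0],[-0.001,0,0,0,0,0,0.0]])

```text
time: 37.5
tool_pos: [0.6446, -0.1885, 0.0502]
tool_rot: [0.0, 0.998, -0.063, 0.003]
contact_force: [8.4, -1.9, -7.1]
gripper_width: 0.001
```

Request:
step_arm(moves=[[-0.001,0,0,0,0,0,0.0],[0,0,0,0,0,0,0.0]])

```text
time: 37.7
tool_pos: [0.6442, -0.1885, 0.0509]
tool_rot: [0.0, 0.998, -0.063, 0.004]
contact_force: [7.7, -0.8, -3.6]
gripper_width: -0.002
```

```bash
python3 ll.py
```

```text
lx,ly 0.0756 0.0016 0.0509 F lid axes 7.8 0.1 -3.6
```

Request:
step_arm(moves=[[-0.001,0,0,0,0,0,0.0],[0,0,0,0,0,0,0.0]])

```text
time: 37.9
tool_pos: [0.6438, -0.1885, 0.0512]
tool_rot: [0.001, 0.998, -0.063, 0.005]
contact_force: [9.6, -1.1, -3.9]
gripper_width: 0.0
```

Request:
step_arm(moves=[[-0.001,0,0,0,0,0,0.0],[0,0,0,0,0,0,0.0]])

```text
time: 38.1
tool_pos: [0.6437, -0.1885, 0.0513]
tool_rot: [0.001, 0.998, -0.063, 0.006]
contact_force: [12.8, -1.6, -6.5]
gripper_width: -0.002
```

Request:
step_arm(moves=[[0.005,0,0,0,0,0,0.0],[0.02,0,-0.01,0,0,0,0.0],[0,0,-0.04,0,0,0,0.0],[0,0,-0.04,0,0,0,0.0]])

```text
time: 38.5
tool_pos: [0.6634, -0.1906, 0.1391]
tool_rot: [-0.001, 0.998, -0.063, -0.002]
contact_force: [1.7, -0.3, 0.6]
gripper_width: 0.002
```

```bash
python3 ll.py
python3 - <<'E'
from h import *
from flap import *
p2,d2=grab_frame("scene"); W=cloud("scene",d2); flaps("s",p2,d2,W)
cv2.imwrite("pics/s23.png",cv2.resize(p2[190:300,210:340],None,fx=5,fy=5)[:,:,::-1])
hsv=cv2.cvtColor(p2,cv2.COLOR_RGB2HSV).astype(int)
rel=W[...,:2]-[.5689,-.1811]; lx=rel@ax*1000; ly=rel@ay*1000; z=W[...,2]*1000
te=(hsv[...,0]>75)&(hsv[...,0]<110)&(hsv[...,1]>60)
for nm,co,ot,s in (("+x",lx,ly,1),("-y",ly,lx,-1)):
    base=60 if nm=="+x" else 80
    for zz in range(58,96,4):
        m=te&(abs(z-zz)<2)&(abs(ot)<32)&(s*co>base-12)&(s*co<base+30)
        if m.sum(): print(nm,zz,m.sum(),np.median(s*co[m]).round(1))
E
```

```text
lx,ly 0.095 0.0018 0.1391 F lid axes 1.8 -0.1 0.6
s flap [-0.0744  0.0016  0.098 ] n [0.089 0.014 0.996] ang 0.09 46 z [0.0945 0.101 ]
+x 70 7 64.2
+x 74 7 63.8
+x 78 8 64.2
+x 82 11 64.8
+x 86 11 64.2
+x 90 9 64.2
-y 66 4 79.4
-y 70 10 80.6
-y 74 9 81.0
-y 78 10 81.1
-y 82 10 80.8
-y 86 8 81.8
-y 90 1 81.5
```

View pics/s23.png

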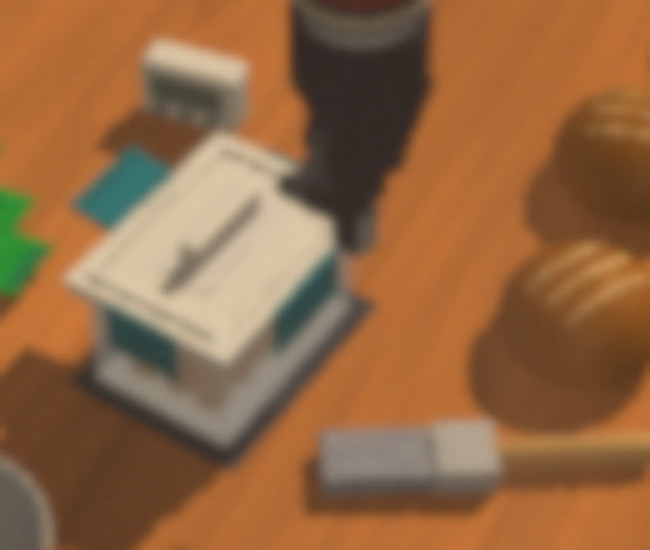

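The +x flap is vertical: its face stays at a constant 64 mm over z 70–90. It's shut. Last is the -x flap.

Request:
step_arm(moves=[[-0.047,0,0,0,0,0,0.0],[-0.047,0,0,0,0,0,0.0],[-0.047,0,0,0,0,0,0.0],[-0.046,0,0,0,0,0,0.0],[0,0,0,0,0,0,0.0],[0,0,0,0,0,0,0.0]])

```text
time: 39.15
tool_pos: [0.4782, -0.1675, 0.1396]
tool_rot: [0.0, 0.998, -0.063, 0.001]
contact_force: [0.3, -0.8, -0.2]
gripper_width: -0.002
```

```bash
python3 ll.py
```

```text
lx,ly -0.0916 0.0026 0.1396 F lid axes 0.4 -0.8 -0.2
```

Request:
step_arm(moves=[[-0.001,0.001,0.015,0,0,0,0.0],[0,0,0.012,0,0,0,0.0],[0,0,0.006,0,0,0,0.0],[0,0,0.006,0,0,0,0.0],[0,0,0.006,0,0,0,0.0],[0,0,0.006,0,0,0,0.0],[0,0,0.006,0,0,0,0.0]])

```text
time: 39.85
tool_pos: [0.4789, -0.1688, 0.0825]
tool_rot: [0.0, 0.998, -0.063, 0.002]
contact_force: [-0.3, 0.0, 0.5]
gripper_width: -0.0
```

Request:
step_arm(moves=[[0,0,0.006,0,0,0,0.0],[0,0,0.006,0,0,0,0.0],[0,0,0.006,0,0,0,0.0],[0,0,0.006,0,0,0,0.0],[0,0,0.006,0,0,0,0.0],[0,0,0.003,0,0,0,0.0],[0,0,0,0,0,0,0.0]])

```text
time: 40.55
tool_pos: [0.4782, -0.1684, 0.049]
tool_rot: [-0.0, 0.998, -0.063, 0.001]
contact_force: [0.2, -0.3, -0.7]
gripper_width: 0.003
```

Request:
step_arm(moves=[[0.004,0,0,0,0,0,0.0],[0.004,0,0,0,0,0,0.0],[0.001,0,0,0,0,0,0.0],[0,0,0,0,0,0,0.0]])

```text
time: 40.95
tool_pos: [0.4881, -0.17, 0.05]
tool_rot: [0.0, 0.998, -0.063, 0.002]
contact_force: [-0.2, -0.3, -0.0]
gripper_width: -0.003
```

```bash
python3 ll.py
```

```text
lx,ly -0.0816 0.0014 0.05 F lid axes -0.2 -0.4 -0.0
```

Request:
step_arm(moves=[[0.0015,0,0,0,0,0,0.0],[0.001,0,0,0,0,0,0.0],[0,0,0,0,0,0,0.0]])

```text
time: 41.25
tool_pos: [0.4895, -0.17, 0.0496]
tool_rot: [0.0, 0.998, -0.063, 0.001]
contact_force: [-3.9, -0.0, 0.8]
gripper_width: -0.001
```

Request:
step_arm(moves=[[0.001,0,0,0,0,0,0.0],[0.001,0,0,0,0,0,0.0]])

```text
time: 41.45
tool_pos: [0.4909, -0.1702, 0.0492]
tool_rot: [-0.0, 0.998, -0.063, 0.0]
contact_force: [-5.8, 0.2, 0.7]
gripper_width: -0.002
```

Request:
step_arm(moves=[[0.001,0,0,0,0,0,0.0],[0.001,0,0,0,0,0,0.0]])

```text
time: 41.65
tool_pos: [0.4925, -0.1704, 0.0488]
tool_rot: [-0.0, 0.998, -0.062, -0.0]
contact_force: [-6.7, 0.3, -0.2]
gripper_width: 0.0
```

```bash
python3 ll.py
```

```text
lx,ly -0.0771 0.0016 0.0488 F lid axes -6.7 -0.5 -0.2
```

Request:
step_arm(moves=[[0.001,0,0,0,0,0,0.0],[0.0005,0,0,0,0,0,0.0]])

```text
time: 41.85
tool_pos: [0.494, -0.1706, 0.0486]
tool_rot: [-0.0, 0.998, -0.063, -0.0]
contact_force: [-5.6, -1.2, -1.6]
gripper_width: -0.006
```

Request:
step_arm(moves=[[0.001,0,0,0,0,0,0.0],[0,0,0,0,0,0,0.0]])

```text
time: 42.05
tool_pos: [0.4947, -0.1706, 0.0485]
tool_rot: [-0.0, 0.998, -0.063, -0.001]
contact_force: [-7.1, -1.4, 0.0]
gripper_width: 0.001
```

Request:
step_arm(moves=[[0.001,0,0,0,0,0,0.0],[0,0,0,0,0,0,0.0]])

```text
time: 42.25
tool_pos: [0.4947, -0.1706, 0.0485]
tool_rot: [-0.0, 0.998, -0.062, -0.002]
contact_force: [-11.5, -0.5, 2.0]
gripper_width: 0.001
```

```bash
python3 ll.py
```

```text
lx,ly -0.0749 0.0016 0.0485 F lid axes -11.4 -1.8 2.0
```

Request:
step_arm(moves=[[0.0005,0,0,0,0,0,0.0],[0,0,0,0,0,0,0.0]])

```text
time: 42.45
tool_pos: [0.4947, -0.1706, 0.0485]
tool_rot: [-0.0, 0.998, -0.062, -0.003]
contact_force: [-14.3, -0.1, 5.1]
gripper_width: 0.002
```

Request:
step_arm(moves=[[-0.005,0,0,0,0,0,0.0],[-0.02,0,-0.01,0,0,0,0.0],[0,0,-0.045,0,0,0,0.0],[0,0,-0.045,0,0,0,0.0],[-0.03,0,-0.03,0,0,0,0.0],[-0.04,0,0,0,0,0,0.0],[0,0,0,0,0,0,0.0]])

```text
time: 43.15
tool_pos: [0.4019, -0.1588, 0.1807]
tool_rot: [0.001, 0.998, -0.063, 0.004]
contact_force: [1.0, -0.3, 0.0]
gripper_width: -0.001
```

```bash
python3 st.py
python3 - <<'E'
from h import *
from flap import *
fr={n:grab_frame(n) for n in ("scene","top","wrist")}
for n,(p,d) in fr.items():
    W=cloud(n,d); np.savez(f"e_{n}.npz",p=p,d=d,W=W)
    hsv=cv2.cvtColor(p,cv2.COLOR_RGB2HSV).astype(int)
    rel=W[...,:2]-[.5689,-.1811]; lx=rel@ax*1000; ly=rel@ay*1000; z=W[...,2]*1000
    te=(hsv[...,0]>75)&(hsv[...,0]<110)&(hsv[...,1]>60)&(d>0)
    for nm,co,ot,s,base in (("+x",lx,ly,1,60),("-x",lx,ly,-1,60),("-y",ly,lx,-1,80),("+y",ly,lx,1,80)):
        m=te&(z>60)&(z<92)&(abs(ot)<32)&(s*co>base-12)&(s*co<base+30)
        if m.sum()>15:
            a=np.polyfit(z[m],s*co[m],1); print(n,nm,m.sum(),"face at",np.median(s*co[m]).round(1),"d/dz",a[0].round(3),"-> angle",(np.pi/2+np.arctan(a[0])).round(2))
    w=(d>0)&(hsv[...,1]<90)&(abs(lx)<56)&(abs(ly)<76)&(z>85)&(z<103)&~((abs(lx)<15)&(abs(ly)<45))
    A=np.c_[lx[w],ly[w],np.ones(w.sum())]; 
    if w.sum()>50: print(n,"plate",np.linalg.lstsq(A,z[w],rcond=None)[0].round(4))
p,d=fr["top"]
a=cv2.resize(p[120:240,270:390],(400,400)); b=cv2.resize(fr["scene"][0][190:300,215:325],(400,400))
cv2.imwrite("pics/e.png",np.hstack([a,b])[:,:,::-1]); cv2.imwrite("pics/etop.png",p[:,:,::-1])
from prof import edges
print("lid",edges(p,np.zeros(2),.094))
E
```

```text
tq [-0.047 -0.041 -0.007] F [ 1.03 -0.29  0.04] pos [ 0.4019 -0.1588  0.1807] rot [ 9.00e-04  9.98e-01 -6.30e-02  3.70e-03] 43.15
scene +x 47 face at 64.1 d/dz -0.003 -> angle 1.57
scene -y 41 face at 81.6 d/dz 0.086 -> angle 1.66
scene plate [-1.00000e-03  1.70000e-03  9.52422e+01]
top -x 43 face at 64.1 d/dz -0.085 -> angle 1.49
top +y 27 face at 82.8 d/dz -0.06 -> angle 1.51
top plate [ 1.50000e-03 -7.00000e-04  9.48332e+01]
wrist -x 463 face at 63.9 d/dz -0.07 -> angle 1.5
wrist plate [-1.64000e-02  5.00000e-04  9.39018e+01]
lid {'+x0': 59.11, '+x1': 59.46, '-x0': 60.95, '-x1': 61.86, '+y0': 81.13, '+y1': 81.41, '-y0': 79.78, '-y1': 80.08}
```

View pics/e.png

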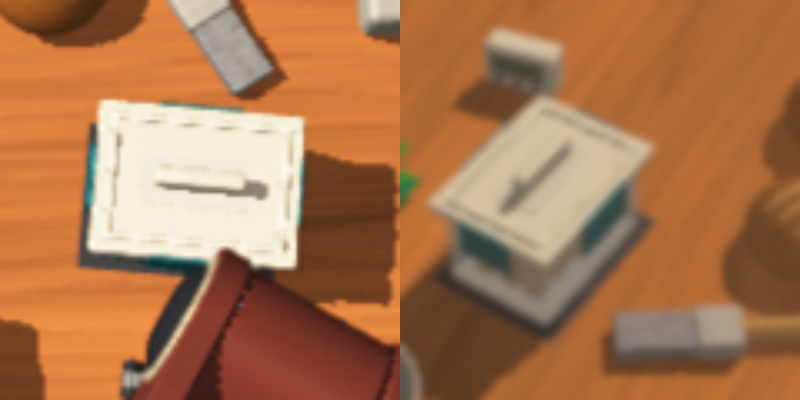

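View pics/etop.png

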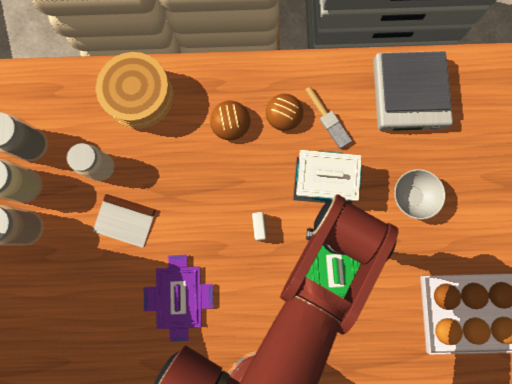

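The top view shows the lid at (328,176) with no flap sticking out, and the loaves, brush, bowl, timer, scraper and jar where they were. All four flap angles are near vertical; an unlatched flap would spring back to 1.25. The arm is clear, so I'm handing in.

```bash
python3 -c "
from plant import *
print(job_done())"
```

```text
the job is handed in; nothing more can be done
None
```

The lid is on the tub and all four flaps are snapped shut. I handed the job in at about 43 s of the 67 s limit. No verdict came back, so this rests on my own checks.

**Lid:** I took the white lid with the teal flaps, not the green or purple one. It caught twice, first on the -x side and then on the +x side. The cause was my first fix of the tub, which was about 1 mm off in x because the top camera also saw the tub's outer faces. I re-measured, slid the lid across by its bar and pressed it home, before any flap was folded.

**Flaps:** I folded them in the order -y, +y, +x, -x, pushing each until the force rose hard against the rim. The highest forces I read were 13 to 15.5 N, under the 20 N limit. I only saw readings at the end of each move, so a brief peak could have gone unseen.

**Last checks:**

| Check | Reading |
|---|---|
| Lid tilt | scene and top cameras: under 0.002 rad; wrist camera: 0.016 rad |
| Lid height (plate top; 94 mm when home) | 93.9–95.2 mm |
| Lid centring | within about 1 mm |
| +x flap | 1.57 rad |
| -y flap | 1.66 rad |
| -x flap | 1.49–1.50 rad |
| +y flap | 1.51 rad |
| Bystanders | look unmoved in the top view |
| Arm | clear of everything |

- **Thin margins:** the -x and +y flaps read close to the 1.48 threshold, and the camera fits are noisy. An unlatched flap would have sprung back to about 1.25, so I take both as shut.
- **One hard press:** the last press on the lid reached 47 N for a moment. That was the fingertips on the lid, not a flap, the tub or the gripper's body, so I don't think the 40 N rule applies.

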